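# Hang the dough roller on its drying stand by its axle

## Task

Pick up the roller's axle by its wooden handle, thread the rod gently up the sloping bore of the wooden roller lying in the metal rack until the collar is fully home against the roller, and lift the roller out on the axle. Carry it to the wooden stand, whose forks are clamped at a different height each time, lower the axle, level and in line, feeling for both forks (one at the neck between handle and collar, the other beyond the roller), and let go only when it rests on them, never pressing on so that the rod is levered up over a fork, so that the roller hangs free between the forks. Never touch the roller itself with the gripper, do not press it hard against the rack, and leave the garlic and the tin where they are.

Things in the scene. Friction and masses are not known exactly. Their poses are not given: they have to be found in the camera images.
- roller_center (a point): Centre of the loose wooden roller: a tube 70 mm long, 48 mm outside, with flat metal end rings and a straight bore of 15 mm diameter; about 0.16 kg, varies. It lies in the rack at the start. z runs along the bore and at the start points uphill, away from the lower mouth (35 mm from the centre along -z) that the rod must enter. x and y mean nothing, it is round.
- axle_grip (a point): Centre of the wooden handle of the loose axle (0.12 kg), half-way up. The axle lies on the table at the start, this point 11 mm up. x runs along the rod from handle to tip, z up. Handle 70 mm long, 20 wide (y), 22 high; grip it across y. From this point along x: handle to 35 mm, neck (10 mm thick) to 61, collar to 67, bare rod beyond.
- axle_collar (a point): On the axle, same axes as the handle: centre of the collar's far face, which the roller comes to rest against, 67 mm along x from the handle's centre. Collar 22 mm diameter, 6 mm thick. From here the rod, 10 mm diameter, runs 118 mm on to its tip; the last 12 mm taper to a blunt 4 mm. Fully home, the roller's centre is 35 mm ahead of this point.
- rack: Fixed metal rack: a base plate 130 x 80 mm and a V cradle sloping up 15 degrees along x, open above. Origin under its middle, on the table; x level, uphill, z up. The roller's axis is 105 mm up at the middle. A lip at the lower end stays 18 mm below the bore axis; two lugs at the upper end, 27 mm apart, stop the roller from being pushed out and let the rod tip pass between.
- stand: Fixed wooden stand. Origin under its middle, on the table; x from one fork to the other, z up. Base 160 x 80 x 12 mm. Two forks 8 mm thick, 44 mm wide, middles 54.5 mm either side along x; slots 13 mm wide, open above, flaring to 34 mm at the top, 29 mm deep in all. Both forks are clamped at one height that differs each time and is not reported: a seated axle's axis is 55 to 85 mm up.
- garlic: Bystander: garlic bulb 60 mm across, 59 mm high, origin under its middle.
- tin: Bystander: food tin 75 mm across, 58 mm high, origin under its middle.
Mind the look-alikes: they are no part of the job. Of the things that look like the part that bears axle_grip, the larger one is meant.

How it is judged (in metres and radians):
On the way, in this order (a step that is already met when the one before it is completed fails the run):
1. the axle is through the roller with its collar home (within 3 mm) while the roller lies in the rack (x of roller_center in the frame of axle_grip between 0.09 and 0.105 m and y of roller_center in the frame of axle_grip between -0.006 and 0.006 m and z of roller_center in the frame of axle_grip between -0.006 and 0.006 m and angle between the z axis of roller_center and the x axis of axle_grip, either way round below 0.15 rad and distance of roller_center from where it was at the start of the episode below 0.02 m), for 0.2 s.
2. the roller is lifted clear of the rack on the axle, at least 30 mm up (x of roller_center in the frame of axle_grip between 0.09 and 0.13 m and y of roller_center in the frame of axle_grip between -0.006 and 0.006 m and z of roller_center in the frame of axle_grip between -0.006 and 0.006 m and angle between the z axis of roller_center and the x axis of axle_grip, either way round below 0.15 rad and distance of roller_center from where it was at the start of the episode above 0.03 m and contact force between roller and rack below 0.05 N and contact force between roller and axle above 0.3 N), for 0.2 s.
3. the axle, still held, rests level on the forks of the stand (x of roller_center in the frame of axle_grip between 0.09 and 0.116 m and y of roller_center in the frame of axle_grip between -0.006 and 0.006 m and z of roller_center in the frame of axle_grip between -0.006 and 0.006 m and angle between the z axis of roller_center and the x axis of axle_grip, either way round below 0.15 rad and contact force between axle and stand above 0.5 N and contact force between the fingers and axle above 1 N and angle between the x axis of axle_grip and the x axis of stand, either way round below 0.08 rad and horizontal distance between roller_center and stand below 0.024 m), for 0.2 s.
At the end, for the whole second after the job is handed in: The axle rests in both forks of the stand, level and lined up within about 3 degrees, handle outside one fork with that fork at the neck (axle within 10 mm lengthwise of central), the roller on the rod within 14 mm of the collar, hanging clear of the stand, everything released and still (x of roller_center in the frame of axle_grip between 0.09 and 0.116 m and y of roller_center in the frame of axle_grip between -0.006 and 0.006 m and z of roller_center in the frame of axle_grip between -0.006 and 0.006 m and angle between the z axis of roller_center and the x axis of axle_grip, either way round below 0.15 rad and y of axle_grip in the frame of stand between -0.006 and 0.006 m and y of roller_center in the frame of stand between -0.004 and 0.004 m and horizontal distance between roller_center and stand below 0.022 m and angle between the x axis of axle_grip and the x axis of stand, either way round below 0.06 rad and horizontal distance between axle_grip and stand between 0.0925 and 0.1125 m and height (world z) of axle_grip above 0.045 m and contact force between axle and stand above 0.3 N and contact force between roller and stand below 0.05 N and linear speed of axle below 0.02 m/s and linear speed of roller below 0.03 m/s); the robot touches nothing.
It fails at once if the gripper or arm touches the roller (contact force between any of the fingers, the arm and roller above 0.5 N).
It fails at once if the roller is pressed hard (over 25 N) against the rack (contact force between roller and rack above 25 N).
It fails at once if the axle bears on the stand while it is out of line or out of level by over 7 degrees (levered on a fork) (contact force between axle and stand above 1 N and angle between the x axis of axle_grip and the x axis of stand, either way round above 0.12 rad).
It fails at once if the garlic or the tin is shoved aside by over 25 mm (distance of any of garlic, tin from where it was at the start of the episode above 0.025 m).
It also fails if it takes over 61 s, if anything falls off the work surface, if the arm or the gripper's body presses on something with over 40 N, if the wrist force passes 120 N, or if a joint passes its speed limit or range.

## Robot

A 6-joint arm with a two-finger parallel gripper is mounted at the origin on a cart in front of the work surface, level with it; the furniture and walls round the work are solid. World frame = base frame: x ahead of the robot, y to its left, z up, the work surface at z = 0. Lengths are in mm, angles in rad, forces in N, time in s.
With the tool pointing down it reaches from about 350 to 775 mm from the base axis. Payload 7.3 kg.
Tool frame: the origin (TCP) lies at the very end of the fingers, on their centre line; the grasp point (between the pads) lies 19 mm behind it; x points along the fingers, y is the direction in which the jaws open and shut, and the axes are right-handed (so a half turn about x gives the same grasp; the last joint's range is limited). The gripper opens to 92 mm and grips with 3 to 60 N. Pads are 19 mm wide; open, the fingers measure 130 mm over their backs; the gripper's body (75 mm by 190 mm) begins 47 mm behind the grasp point.
Start: joints at [-1.364, 0.342, 1.524, -0, 1.275, -0.146], TCP at [181.425, -492.676, 226.741] pointing down, gripper open.
Joint ranges: [-2.53, 2.53], [-0.77, 2.02], [0.04, 2.7], [-1, 4.14], [0.28, 2.66], [-3.11, 3.11]. Speed limits (rad/s): [2.57, 2.57, 3.14, 3.14, 3.14, 3.14].

## Interface

Orientations are given as [roll, pitch, yaw] about the fixed x, y, z axes, in that order (R = Rz(yaw) Ry(pitch) Rx(roll)).
In Python, from plant import sensors, capture, bot gives the robot as it stands.
- The arm moves only by the shell command python3 -m crank 'ROWS' [OPENING]. ROWS is JSON, a list of rows, each an object of numbers: "dx", "dy", "dz": the shift along the tool's x, y, z in cm; "spin": the turn about the tool's x in rad. A call has 1 to 20 rows; each row is the pose to reach, as a shift and turn from the pose commanded when the call began, along the tool's axes at that moment; what a row does not reach only later rows make up. A row lasts 1/12 s, in which the tool goes at most 41.7 mm and 7.16 degrees, less where a joint would pass 70% of its speed; a pose out of reach is approached as far as the arm can. A call with a gripper value outside its range is refused whole. OPENING is the opening in per cent of the stroke, from 0 (shut) to 100 (fully open), set as the call begins (- or left out, the last holds). The fingers move at their own pace and stop on an object; the grip force is fixed at half the most. Time passes only in rows, so rows that repeat a pose let the fingers close. It gives the time, the measured TCP pose, the force and the opening at its end, in the units of the state.
- sensors.get_obs(): the state, without advancing time (a new reading comes with each control period).
- capture(name): name is "side" or "top" or "wrist"; returns a dict with "frame" (420x560x3 uint8, blue, green, red), "vfov" (degrees; the focal length in pixels is half the picture's height over the tangent of half this angle, whatever the lens; pixels are square), "cx", "cy" (the principal point, pixels), "view" (4x4, takes a point from world to camera coordinates); the wrist camera has in their place "mount" (4x4, takes a point from camera to tool coordinates, whose origin is the TCP and whose axes are the tool frame's). Camera axes: x right, y down, z forward; pixel columns grow to the right and rows downward; lengths in mm; the calibration is good to about 2 mm. A picture is of the moment at which its call begins: read the wrist's pose just before it. There is no depth.
- bot.close_job(): hands the job in, once; it reports no verdict.
The state is a dict: "time": time; "joint_positions": joint angles; "dq": joint speeds; "tau": joint torques, N m; "tool_pos": TCP position; "tcp_rot": TCP orientation; "contact_force": force on the tool from outside, world axes, zero at the start; "moment": the same for the moment, N m; "grip_width": finger opening in mm.
Only numpy, scipy, OpenCV 4.12 (cv2) and the standard library are available. Lean on these libraries where they do the work, as an engineer would, in place of code of your own. Each camera call takes 0.05 s, during which the arm holds its last target.

## Working session

There is one attempt and no reset: what is moved stays moved. The work goes in short steps, Python scripts to look and compute and a shell command to move; the robot and the scene stay as the last step left them, time stands still between calls to the robot, and variables do not carry over. Pictures are saved under pics/ and viewed, and the job is handed in when it is done.

```bash
ls; mkdir -p pics; cat > h.py <<'E'
import numpy as np,cv2
from scipy.spatial.transform import Rotation as R
from plant import sensors,capture,bot
def Tt(o=None):
    o=o or sensors.get_obs(); T=np.eye(4); T[:3,:3]=R.from_euler('xyz',o['tcp_rot']).as_matrix(); T[:3,3]=o['tool_pos']; return T
def shot(n,fn):
    T=Tt(); c=capture(n); cv2.imwrite('pics/'+fn+'.png',c['frame'])
    c['c2w']=np.linalg.inv(c['view']) if 'view' in c else T@c['mount']
    np.savez('pics/'+fn+'.npz',c2w=c['c2w'],f=210/np.tan(np.radians(c['vfov'])/2),cx=c['cx'],cy=c['cy'],img=c['frame'])
    return c
def load(fn): return np.load('pics/'+fn+'.npz')
def ray(c,u,v):
    d=c['c2w'][:3,:3]@np.array([(u-c['cx'])/c['f'],(v-c['cy'])/c['f'],1.]); return c['c2w'][:3,3],d/np.linalg.norm(d)
def onz(c,u,v,z):
    o,d=ray(c,u,v); return o+d*(z-o[2])/d[2]
def proj(c,p):
    q=np.linalg.inv(c['c2w'])@np.append(p,1); return q[0]/q[2]*c['f']+c['cx'],q[1]/q[2]*c['f']+c['cy']
def tri(cu):
    A=np.zeros((3,3));b=np.zeros(3)
    for c,u,v in cu:
        o,d=ray(c,u,v);P=np.eye(3)-np.outer(d,d);A+=P;b+=P@o
    x=np.linalg.solve(A,b); return x
E
python3 - <<'E'
from h import *
print(sensors.get_obs())
for n in['side','top','wrist']:
    c=shot(n,n+'0'); print(n,c['c2w'].round(2).tolist(),c['vfov'],c['cx'],c['cy'])
E
```

```text
pics
{'time': 0.0, 'joint_positions': array([-1.36398460e+00,  3.42764372e-01,  1.52499634e+00,  3.72414461e-05,
        1.27539851e+00, -1.45971084e-01]), 'dq': array([ 2.90652381e-04,  6.58931875e-04, -1.20493202e-03, -1.83830673e-03,
        4.20556808e-05, -6.68702935e-04]), 'tau': array([-2.52337195e-03, -4.31244707e+01, -2.44221228e+01,  7.15176109e-02,
        5.58408850e-02, -1.24109888e-04]), 'tool_pos': array([ 181.35673234, -492.25912028,  226.03056407]), 'tcp_rot': array([-1.73949555,  1.56922935,  1.75486905]), 'contact_force': array([0.9493262 , 0.28857294, 0.37305743]), 'moment': array([ 0.03981842, -0.01058168,  0.0318701 ]), 'grip_width': 91.72371495075639}
side [[-0.87, -0.19, 0.44, 179.01], [-0.48, 0.31, -0.82, 904.72], [0.02, -0.93, -0.36, 417.56], [0.0, 0.0, 0.0, 1.0]] 57.027027252678096 270.242918735924 209.19855331207336
top [[-0.02, -1.0, 0.04, 510.11], [-1.0, 0.02, 0.01, 196.6], [-0.01, -0.04, -1.0, 1018.55], [0.0, 0.0, 0.0, 1.0]] 51.975724093195076 280.8415307889489 210.00583973242436
wrist [[0.34, -0.9, -0.26, 251.8], [-0.94, -0.33, -0.09, -466.1], [-0.0, 0.28, -0.96, 384.36], [0.0, 0.0, 0.0, 1.0]] 63.79849342478124 281.4639373038344 212.5315877106965
```

View pics/side0.png

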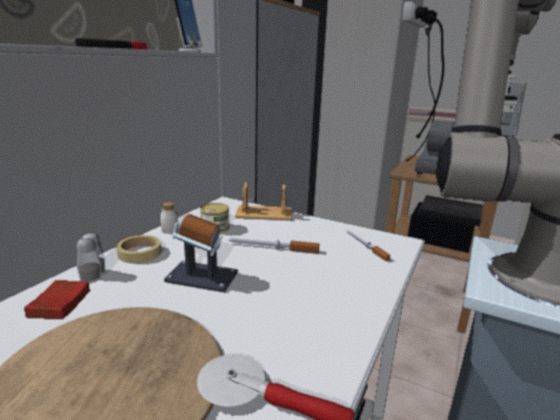

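View pics/top0.png

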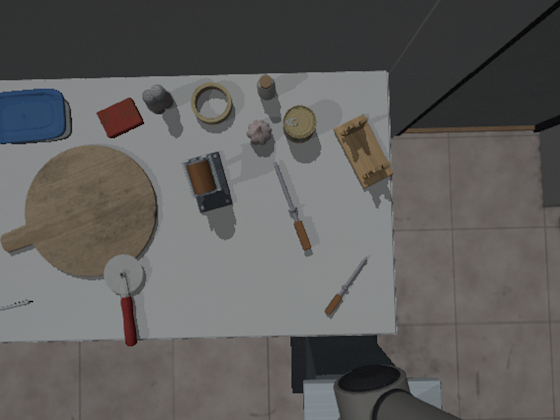

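View pics/wrist0.png

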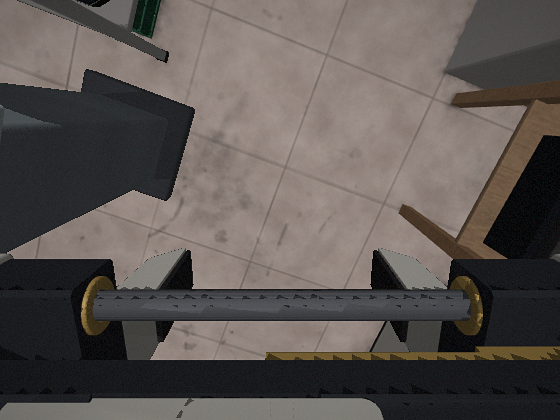

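```bash
python3 - <<'E'
import cv2
a=cv2.imread('pics/top0.png'); 
cv2.imwrite('pics/c1.png',cv2.resize(a[70:270,160:400],None,fx=3.3,fy=3,interpolation=cv2.INTER_CUBIC))
b=cv2.imread('pics/side0.png'); 
cv2.imwrite('pics/c2.png',cv2.resize(b[170:300,150:410],None,fx=3,fy=3,interpolation=cv2.INTER_CUBIC))
cv2.imwrite('pics/c3.png',cv2.resize(a[220:330,260:400],None,fx=5,fy=5,interpolation=cv2.INTER_CUBIC))
from h import *
c=load('top0')
for u,v in [(303,235),(294,212),(277,163),(333,305),(366,257),(202,175)]: print(u,v,onz(c,u,v,11).round(1))
E
```

```text
303 235 [493.2 152.1  11. ]
294 212 [547.5 171.8  11. ]
277 163 [663.7 208.9  11. ]
333 305 [329.7  86.8  11. ]
366 257 [438.7   6.9  11. ]
202 175 [639.6 385.9  11. ]
```

View pics/c1.png

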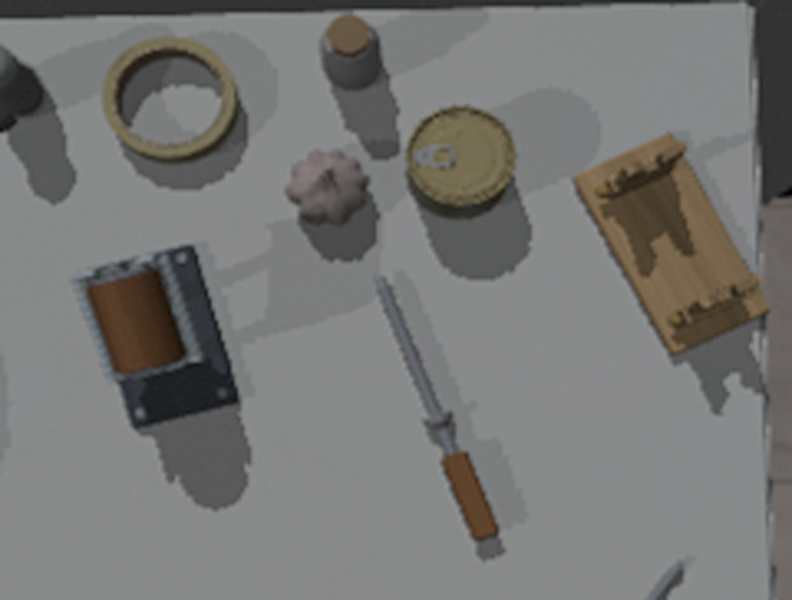

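View pics/c2.png

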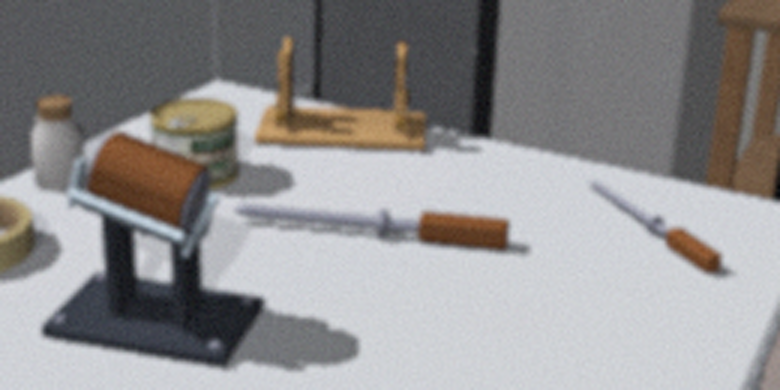

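```bash
python3 -m crank --help | head -20; python3 - <<'E'
from h import *
o=sensors.get_obs(); print(o['time'],Tt(o).round(3))
c=load('top0'); img=c['img']; hsv=cv2.cvtColor(img,cv2.COLOR_BGR2HSV)
m=((hsv[...,0]>3)&(hsv[...,0]<15)&(hsv[...,1]>140)).astype(np.uint8)
n,l,s,ce=cv2.connectedComponentsWithStats(m)
for i in range(1,n):
    if s[i,4]>60:
        ys,xs=np.nonzero(l==i); print(s[i],ce[i].round(1),cv2.minAreaRect(np.c_[xs,ys].astype(np.float32)))
for u,v in [(392,80),(392,200),(392,330)]: print(onz(c,u,v,0))
E
```

```text
0.15 [[-0.00000e+00  3.46000e-01 -9.38000e-01  1.81376e+02]
 [ 1.00000e-03 -9.38000e-01 -3.46000e-01 -4.92365e+02]
 [-1.00000e+00 -1.00000e-03 -0.00000e+00  2.26194e+02]
 [ 0.00000e+00  0.00000e+00  0.00000e+00  1.00000e+00]]
[115  98  27  22 339] [127.6 109.2] ((126.9000015258789, 111.30000305175781), (22.807889938354492, 20.124608993530273), 63.43495178222656)
[ 99 110  15  22 176] [105.6 118.4] ((107.35000610351562, 120.04999542236328), (20.55480194091797, 13.28156566619873), 71.56504821777344)
[195 161  21  31 173] [207.3 176.1] ((205.4499969482422, 175.8500213623047), (29.09295082092285, 12.332881927490234), 71.56504821777344)
[858.28869875 -70.64983237   0.        ]
[570.76371897 -60.78604836   0.        ]
[266.81801404 -50.35893769   0.        ]invalid input: not JSON, or not a number
```

View pics/c3.png

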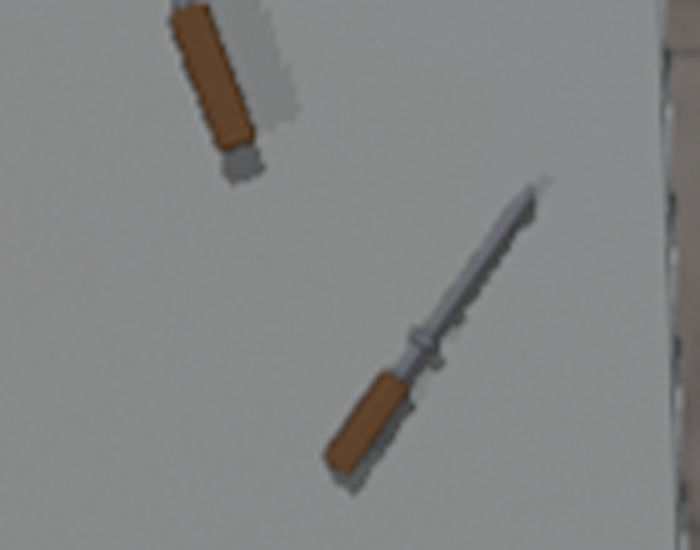

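```bash
python3 -m crank '[{"dy":-49.7,"dz":-51.5,"spin":0.032},{"dy":-49.7,"dz":-51.5,"spin":0.032},{"dy":-49.7,"dz":-51.5,"spin":0.032},{"dy":-49.7,"dz":-51.5,"spin":0.032},{"dy":-49.7,"dz":-51.5,"spin":0.032},{"dy":-49.7,"dz":-51.5,"spin":0.032},{"dy":-49.7,"dz":-51.5,"spin":0.032},{"dy":-49.7,"dz":-51.5,"spin":0.032},{"dy":-49.7,"dz":-51.5,"spin":0.032},{"dy":-49.7,"dz":-51.5,"spin":0.032},{"dy":-49.7,"dz":-51.5,"spin":0.032},{"dy":-49.7,"dz":-51.5,"spin":0.032},{"dy":-49.7,"dz":-51.5,"spin":0.032},{"dy":-49.7,"dz":-51.5,"spin":0.032},{"dy":-49.7,"dz":-51.5,"spin":0.032},{"dy":-49.7,"dz":-51.5,"spin":0.032},{"dy":-49.7,"dz":-51.5,"spin":0.032},{"dy":-49.7,"dz":-51.5,"spin":0.032},{"dy":-49.7,"dz":-51.5,"spin":0.032},{"dy":-49.7,"dz":-51.5,"spin":0.032}]'
python3 - <<'E'
from h import *
c=shot('wrist','w1'); print(Tt().round(3),sensors.get_obs()['time'])
E
```

```text
[[-0.00000e+00  3.46000e-01 -9.38000e-01  1.81393e+02]
 [ 1.00000e-03 -9.38000e-01 -3.46000e-01 -4.92431e+02]
 [-1.00000e+00 -1.00000e-03 -0.00000e+00  2.26305e+02]
 [ 0.00000e+00  0.00000e+00  0.00000e+00  1.00000e+00]] 0.2invalid input at $[0]: expected keys dx, dy, dz, spin
```

View pics/w1.png

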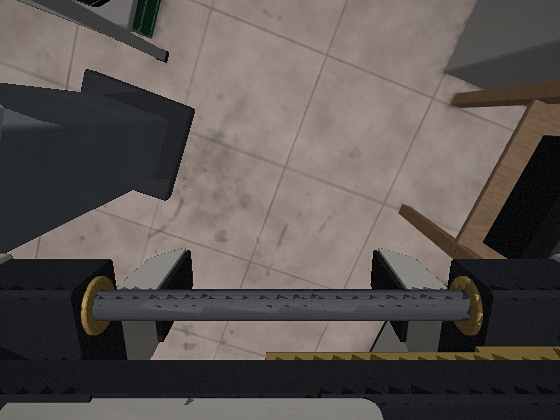

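```bash
python3 -m crank '[{"dx":0,"dy":-49.7,"dz":-51.5,"spin":0.032},{"dx":0,"dy":-49.7,"dz":-51.5,"spin":0.032},{"dx":0,"dy":-49.7,"dz":-51.5,"spin":0.032},{"dx":0,"dy":-49.7,"dz":-51.5,"spin":0.032},{"dx":0,"dy":-49.7,"dz":-51.5,"spin":0.032},{"dx":0,"dy":-49.7,"dz":-51.5,"spin":0.032},{"dx":0,"dy":-49.7,"dz":-51.5,"spin":0.032},{"dx":0,"dy":-49.7,"dz":-51.5,"spin":0.032},{"dx":0,"dy":-49.7,"dz":-51.5,"spin":0.032},{"dx":0,"dy":-49.7,"dz":-51.5,"spin":0.032},{"dx":0,"dy":-49.7,"dz":-51.5,"spin":0.032},{"dx":0,"dy":-49.7,"dz":-51.5,"spin":0.032},{"dx":0,"dy":-49.7,"dz":-51.5,"spin":0.032},{"dx":0,"dy":-49.7,"dz":-51.5,"spin":0.032},{"dx":0,"dy":-49.7,"dz":-51.5,"spin":0.032},{"dx":0,"dy":-49.7,"dz":-51.5,"spin":0.032},{"dx":0,"dy":-49.7,"dz":-51.5,"spin":0.032},{"dx":0,"dy":-49.7,"dz":-51.5,"spin":0.032},{"dx":0,"dy":-49.7,"dz":-51.5,"spin":0.032},{"dx":0,"dy":-49.7,"dz":-51.5,"spin":0.032}]'
python3 - <<'E'
from h import *
c=shot('wrist','w2'); print(Tt().round(3),sensors.get_obs()['time'])
E
```

```text
time: 1.87
tool_pos: [492.4, 151.4, 226.1]
tcp_rot: [0.197, 1.569, -2.623]
contact_force: [-0.8, 0.8, -0.6]
grip_width: 91.7
[[-1.00000e-03  3.15000e-01 -9.49000e-01  4.92313e+02]
 [-1.00000e-03 -9.49000e-01 -3.15000e-01  1.50735e+02]
 [-1.00000e+00  0.00000e+00  1.00000e-03  2.26359e+02]
 [ 0.00000e+00  0.00000e+00  0.00000e+00  1.00000e+00]] 1.9167
```

View pics/w2.png

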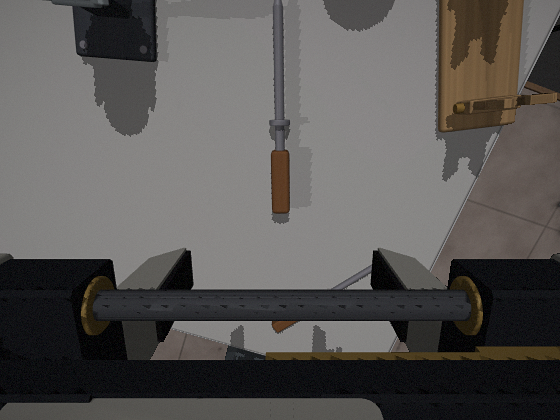

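```bash
python3 - <<'E'
from h import *
c=load('w2')
a=onz(c,280.5,150.5,22); b=onz(c,281,212,22)
hc=(a+b)/2; hc[2]=11
tip=onz(c,278,3,9); col=onz(c,279.5,125,11)
print(a,b,np.linalg.norm(a-b),hc,tip,col, np.degrees(np.arctan2(*(tip-hc)[[1,0]])), np.linalg.norm((tip-hc)[:2]))
print('cam',c['c2w'][:3,3])
T=Tt(); print('proj tcp z=11',proj(c,[T[0,3],T[1,3],11]))
# stand base corners
for u,v in [(437,130),(520,122)]: print(onz(c,u,v,12))
E
```

```text
[528.79274473 164.86095142  22.        ] [464.46758868 142.98974092  22.        ] 67.9417069976039 [496.6301667  153.92534617  11.        ] [662.57780842 211.73068443   9.        ] [553.02859551 174.02659027  11.        ] 19.20500520373794 175.72727996338745
cam [563.81016571 175.83354004 384.22748654]
proj tcp z=11 (np.float64(282.2509713184527), np.float64(184.63245852977718))
[601.33941302  11.97206531  12.        ]
[636.76296986 -68.47289683  12.        ]
```

```bash
python3 -m crank '[{"dx":18,"dy":-0.15,"dz":-1.1,"spin":-0.01},{"dx":18,"dy":-0.15,"dz":-1.1,"spin":-0.01},{"dx":18,"dy":-0.15,"dz":-1.1,"spin":-0.01},{"dx":18,"dy":-0.15,"dz":-1.1,"spin":-0.01},{"dx":18,"dy":-0.15,"dz":-1.1,"spin":-0.01},{"dx":20,"dy":-0.15,"dz":-1.1,"spin":-0.01},{"dx":22.2,"dy":-0.15,"dz":-1.1,"spin":-0.01},{"dx":22.2,"dy":-0.15,"dz":-1.1,"spin":-0.01}]'
python3 -m crank '[{"dx":0,"dy":0,"dz":0,"spin":0},{"dx":0,"dy":0,"dz":0,"spin":0},{"dx":0,"dy":0,"dz":0,"spin":0},{"dx":0,"dy":0,"dz":0,"spin":0},{"dx":0,"dy":0,"dz":0,"spin":0},{"dx":0,"dy":0,"dz":0,"spin":0},{"dx":0,"dy":0,"dz":0,"spin":0},{"dx":0,"dy":0,"dz":0,"spin":0}]' 0
```

```text
time: 2.58
tool_pos: [500.2, 154.3, 1.8]
tcp_rot: [-0.124, 1.564, -2.937]
contact_force: [-1.5, -0.3, 0.4]
grip_width: 91.8
time: 3.25
tool_pos: [503.0, 156.6, 4.9]
tcp_rot: [2.702, 1.57, -0.108]
contact_force: [0.6, -0.5, 0.5]
grip_width: 43.0
```

```bash
python3 -m crank '[{"dx":0,"dy":0,"dz":0,"spin":0},{"dx":0,"dy":0,"dz":0,"spin":0},{"dx":0,"dy":0,"dz":0,"spin":0},{"dx":0,"dy":0,"dz":0,"spin":0},{"dx":0,"dy":0,"dz":0,"spin":0},{"dx":0,"dy":0,"dz":0,"spin":0}]' 0
```

```text
time: 3.75
tool_pos: [502.9, 156.5, 4.6]
tcp_rot: [0.336, 1.571, -2.475]
contact_force: [1.0, 0.4, 0.5]
grip_width: 19.8
```

```bash
python3 -m crank '[{"dx":-3,"dy":0,"dz":0,"spin":0},{"dx":-6,"dy":0,"dz":0,"spin":0},{"dx":-9,"dy":0,"dz":0,"spin":0},{"dx":-12,"dy":0,"dz":0,"spin":0},{"dx":-12,"dy":0,"dz":0,"spin":0}]'
python3 - <<'E'
from h import *
c=shot('wrist','w3');c=shot('side','s3'); print(Tt().round(3),sensors.get_obs()['time'])
a=cv2.imread('pics/s3.png'); cv2.imwrite('pics/s3c.png',cv2.resize(a[130:330,140:440],None,fx=2.66,fy=2.66,interpolation=cv2.INTER_CUBIC))
E
```

```text
time: 4.17
tool_pos: [506.1, 157.1, 130.3]
tcp_rot: [2.958, 1.561, 0.147]
contact_force: [0.9, 0.2, -0.1]
grip_width: 20.0
[[ 2.00000e-03  3.25000e-01 -9.46000e-01  5.03339e+02]
 [ 0.00000e+00 -9.46000e-01 -3.25000e-01  1.56611e+02]
 [-1.00000e+00  0.00000e+00 -2.00000e-03  1.25506e+02]
 [ 0.00000e+00  0.00000e+00  0.00000e+00  1.00000e+00]] 4.2667
```

View pics/w3.png

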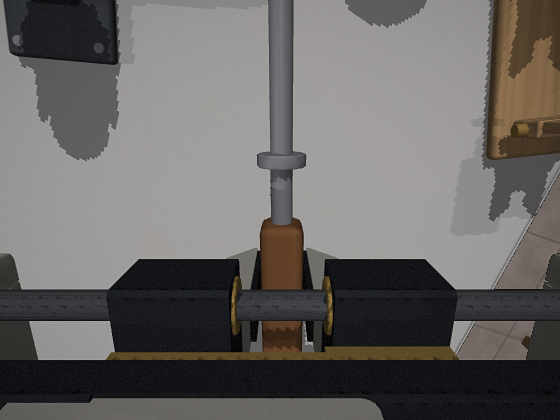

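View pics/s3c.png

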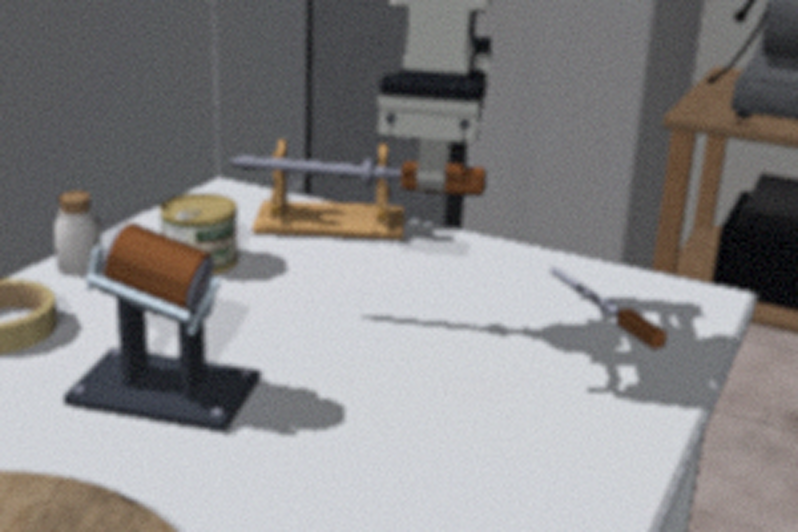

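```bash
python3 -m crank '[{"dx":-4,"dy":0,"dz":-3,"spin":0},{"dx":-8,"dy":0,"dz":-6,"spin":0},{"dx":-8,"dy":0,"dz":-9,"spin":0},{"dx":-8,"dy":0,"dz":-10,"spin":0},{"dx":-8,"dy":0,"dz":-10,"spin":0},{"dx":-8,"dy":0,"dz":-10,"spin":0}]'
python3 - <<'E'
from h import *
c=shot('wrist','w4'); print(Tt().round(3),sensors.get_obs()['time'])
E
```

```text
time: 4.77
tool_pos: [596.3, 188.8, 201.7]
tcp_rot: [-0.105, 1.565, -2.916]
contact_force: [0.1, -0.5, -1.5]
grip_width: 19.8
[[-6.00000e-03  3.25000e-01 -9.46000e-01  5.95733e+02]
 [-1.00000e-03 -9.46000e-01 -3.25000e-01  1.88628e+02]
 [-1.00000e+00 -1.00000e-03  6.00000e-03  2.01935e+02]
 [ 0.00000e+00  0.00000e+00  0.00000e+00  1.00000e+00]] 4.8167
```

View pics/w4.png

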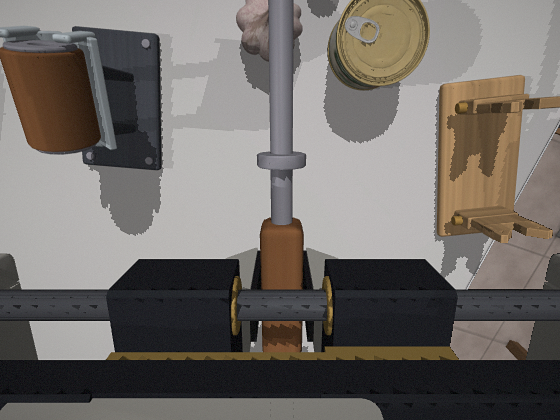

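```bash
python3 - <<'E'
from h import *
c=shot('wrist','w5'); T=Tt();print(T.round(4),sensors.get_obs()['time'])
a=c['frame']; cv2.imwrite('pics/w5l.png',cv2.resize(a[10:190,0:180],None,fx=3.3,fy=3.3,interpolation=cv2.INTER_CUBIC))
cv2.imwrite('pics/w5r.png',cv2.resize(a[60:250,420:560],None,fx=3.1,fy=3.1,interpolation=cv2.INTER_CUBIC))
a=cv2.imread('pics/top0.png'); cv2.imwrite('pics/t0l.png',cv2.resize(a[145:220,175:240],None,fx=8,fy=8,interpolation=cv2.INTER_CUBIC))
cv2.imwrite('pics/t0r.png',cv2.resize(a[108:195,325:400],None,fx=6.8,fy=6.8,interpolation=cv2.INTER_CUBIC))
E
```

```text
[[-4.900000e-03  3.248000e-01 -9.458000e-01  5.956839e+02]
 [-1.100000e-03 -9.458000e-01 -3.248000e-01  1.885624e+02]
 [-1.000000e+00 -5.000000e-04  5.000000e-03  2.024652e+02]
 [ 0.000000e+00  0.000000e+00  0.000000e+00  1.000000e+00]] 4.8667
```

View pics/w5l.png

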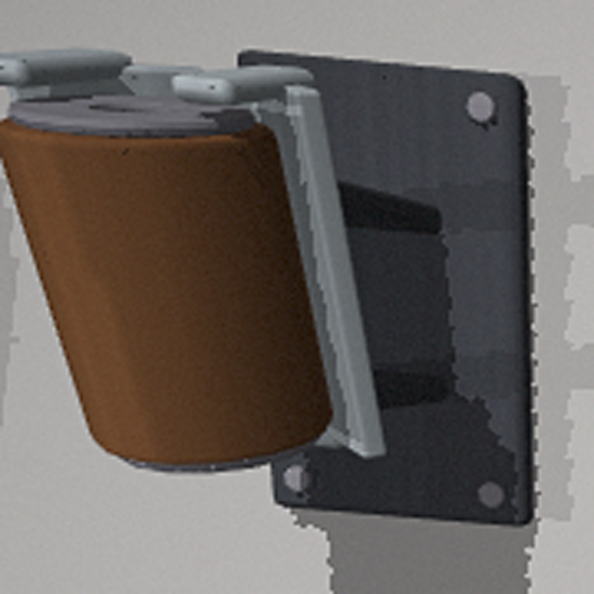

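View pics/w5r.png

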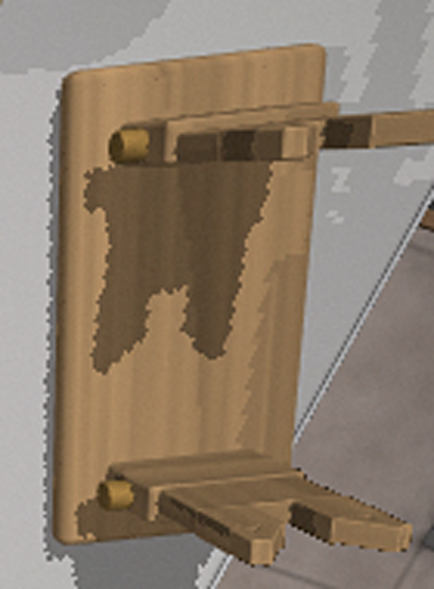

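View pics/t0l.png

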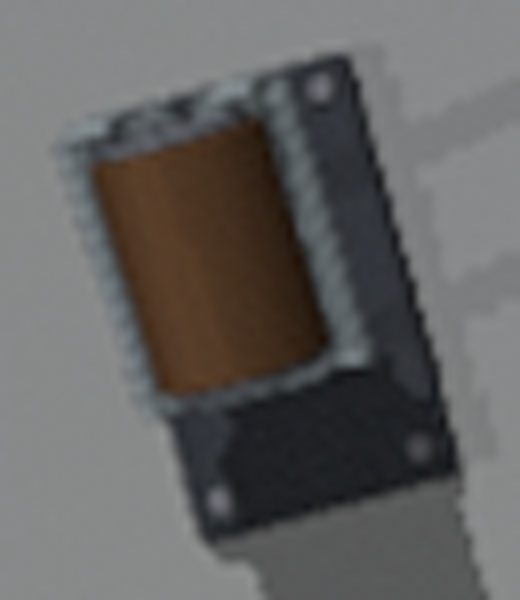

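View pics/t0r.png

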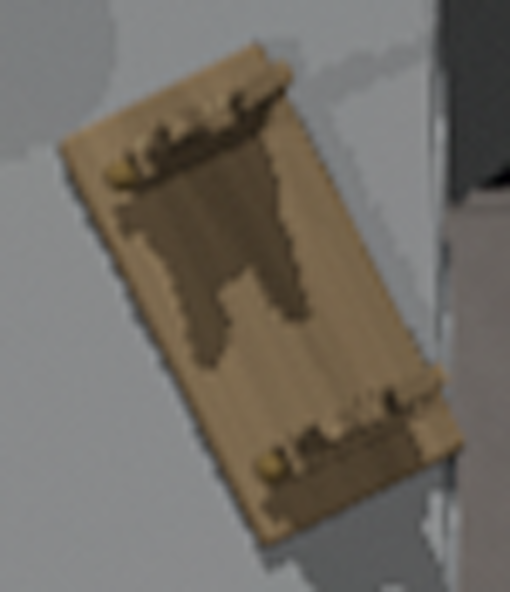

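```bash
python3 - <<'E'
from h import *
t=load('top0'); w=load('w5')
def T0(l):return lambda p:0
def rep(name,tp,wp,z):
    print(name)
    for k in tp:
        s=f'{k} top {onz(t,*tp[k],z)[:2].round(1)}'
        if k in wp: s+=f' wr {onz(w,*wp[k],z)[:2].round(1)} tri {tri([(t,*tp[k]),(w,*wp[k])]).round(1)}'
        print(s)
    for k in wp:
        if k not in tp: print(k,'wr',onz(w,*wp[k],z).round(1))
rep('rack',{'TR':(218.75,151.9),'BR':(232.25,204.4),'BL':(201.25,211.9)},{'TL':(72.7,25.8),'TR':(159,34.2),'BR':(160.6,168.2),'BL':(83.3,163)},8)
rep('stand',{'TL':(334.1,129.8),'TR':(362.9,114.6),'BR':(392.9,173.7),'BL':(364,187.7)},{'TL':(441,84.2),'TR':(523.9,74.5),'BL':(438.7,234.2)},12)
# held axle in w5
E
```

```text
rack
TR top [693.9 346. ] wr [697.6 345.6] tri [696.9 347.9   0. ]
BR top [568.9 316.4] wr [574.3 315.4] tri [570.1 318.9  -6.5]
BL top [553.  389.6] wr [553.6 392.9] tri [553.8 390.2  11. ]
TL wr [678.5 423.5   8. ]
stand
TL top [738.9  72.7] wr [742.7  76.4] tri [744.1  70.7  -3.2]
TR top [773.3   3.8] wr [776.3   5.1] tri [775.6   3.3   9. ]
BR top [631.7 -62. ]
BL top [600.4   6.7] wr [602.8   9.5] tri [601.3   5.1   4.4]
```

```bash
python3 -m crank '[{"dx":0,"dy":3,"dz":2,"spin":-0.12},{"dx":0,"dy":6,"dz":4,"spin":-0.24},{"dx":0,"dy":9,"dz":6,"spin":-0.36},{"dx":0,"dy":12,"dz":8,"spin":-0.48},{"dx":0,"dy":15,"dz":10,"spin":-0.6},{"dx":0,"dy":18,"dz":12,"spin":-0.72},{"dx":0,"dy":21,"dz":14,"spin":-0.84},{"dx":0,"dy":24,"dz":16,"spin":-0.96},{"dx":0,"dy":27,"dz":18,"spin":-1.08},{"dx":0,"dy":29.6,"dz":18.2,"spin":-1.2},{"dx":0,"dy":29.6,"dz":18.2,"spin":-1.24},{"dx":0,"dy":29.6,"dz":18.2,"spin":-1.24},{"dx":0,"dy":29.6,"dz":18.2,"spin":-1.24}]'
python3 - <<'E'
from h import *
print(Tt().round(4),sensors.get_obs()['joint_positions'].round(2))
c=shot('wrist','w6');c=shot('side','s6')
a=c['frame']; cv2.imwrite('pics/s6c.png',cv2.resize(a[80:260,240:480],None,fx=3.2,fy=3.2,interpolation=cv2.INTER_CUBIC))
E
```

```text
time: 5.95
tool_pos: [520.3, -149.7, 204.1]
tcp_rot: [-2.09, 1.569, 2.62]
contact_force: [0.8, 0.2, -1.4]
grip_width: 19.5
[[-1.600000e-03  1.000000e+00 -2.700000e-03  5.203181e+02]
 [ 9.000000e-04 -2.700000e-03 -1.000000e+00 -1.496504e+02]
 [-1.000000e+00 -1.600000e-03 -9.000000e-04  2.041378e+02]
 [ 0.000000e+00  0.000000e+00  0.000000e+00  1.000000e+00]] [-0.42  0.39  1.51  0.    1.24 -0.42]
```

View pics/w6.png

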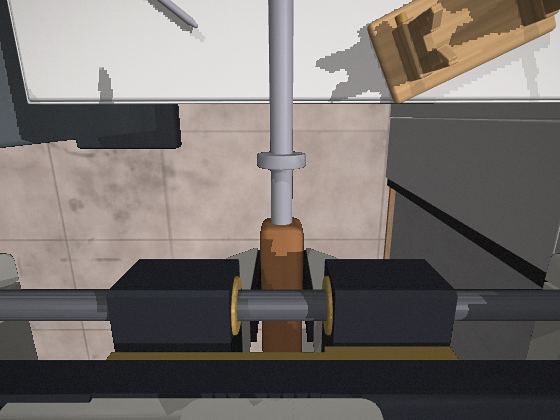

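View pics/s6c.png

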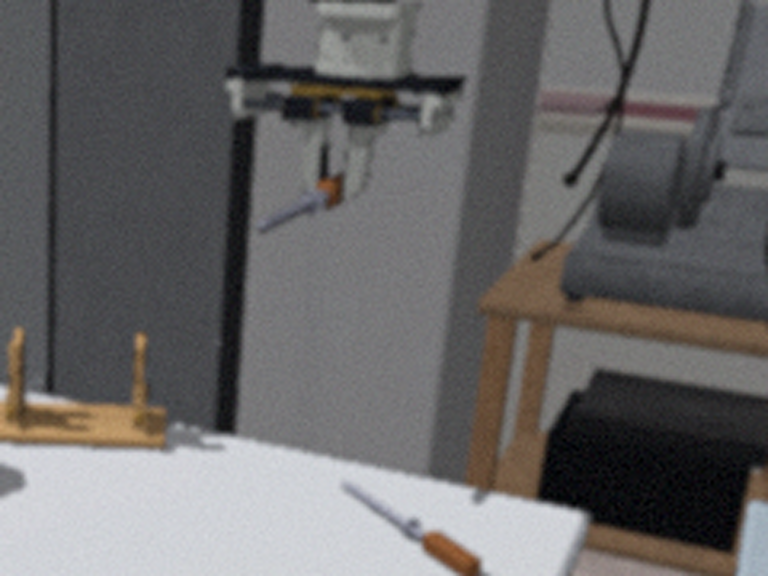

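```bash
python3 - <<'E'
from h import *
c=load('w6')
for u,v in[(230,101),(320,102)]: print(onz(c,u,v,0))
# held axle: collar position at rod height
for v in (152,160,222): print(v,onz(c,281,v,213),onz(c,281,v,224))
E
```

```text
[467.9933923  -60.26306075   0.        ]
[559.88910091 -61.63826707   0.        ]
152 [520.4701319  -89.89616675 213.        ] [520.50392465 -88.75432261 224.        ]
160 [520.45358631 -93.3889536  213.        ] [520.48859689 -91.9900228  224.        ]
222 [ 520.31761719 -122.09213838  213.        ] [ 520.36263579 -118.5805089   224.        ]
```

```bash
python3 -m crank '[{"dx":4,"dy":0,"dz":0,"spin":0},{"dx":8,"dy":0,"dz":0,"spin":0},{"dx":12,"dy":0,"dz":0,"spin":0},{"dx":16,"dy":0,"dz":0,"spin":0},{"dx":19,"dy":0,"dz":0,"spin":0},{"dx":19.7,"dy":0,"dz":0,"spin":0},{"dx":20.1,"dy":0,"dz":0,"spin":0},{"dx":20.5,"dy":0,"dz":0,"spin":0},{"dx":20.9,"dy":0,"dz":0,"spin":0},{"dx":21.3,"dy":0,"dz":0,"spin":0}]'
python3 - <<'E'
from h import *
print(Tt().round(4)[:3,3],sensors.get_obs()['contact_force'],sensors.get_obs()['moment'])
c=shot('side','s7')
a=c['frame']; cv2.imwrite('pics/s7c.png',cv2.resize(a[160:280,260:420],None,fx=4,fy=4,interpolation=cv2.INTER_CUBIC))
E
```

```text
time: 6.88
tool_pos: [523.0, -150.6, -6.5]
tcp_rot: [1.12, 1.567, -0.451]
contact_force: [-0.5, -1.0, 2.3]
grip_width: 19.7
[ 522.9955 -150.5615   -6.4541] [-0.48788227 -1.04416481  2.27329933] [ 0.13085226 -0.00819458  0.07232713]
```

View pics/s7c.png

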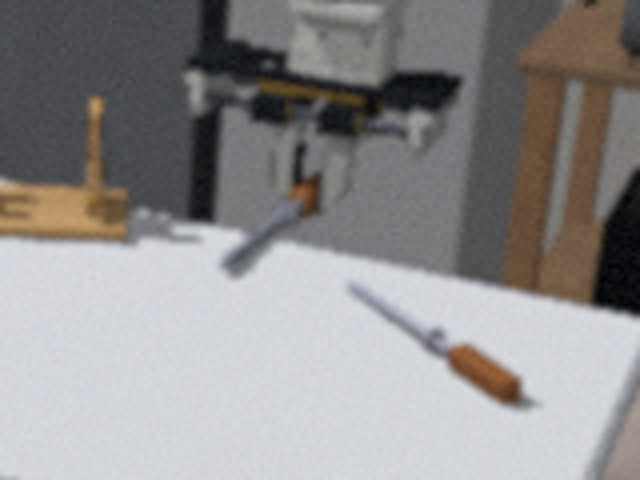

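```bash
python3 -m crank '[{"dx":0.4,"dy":0,"dz":0,"spin":0},{"dx":0.8,"dy":0,"dz":0,"spin":0},{"dx":1.2,"dy":0,"dz":0,"spin":0},{"dx":1.5,"dy":0,"dz":0,"spin":0},{"dx":1.7,"dy":0,"dz":0,"spin":0},{"dx":1.7,"dy":0,"dz":0,"spin":0},{"dx":1.7,"dy":0,"dz":0,"spin":0}]'
python3 - <<'E'
from h import *
print(Tt().round(4)[:3,3],sensors.get_obs()['contact_force'],sensors.get_obs()['moment'])
c=shot('side','s8');c2=shot('wrist','w8')
a=c['frame']; cv2.imwrite('pics/s8c.png',cv2.resize(a[160:280,260:420],None,fx=4,fy=4,interpolation=cv2.INTER_CUBIC))
E
```

```text
time: 7.52
tool_pos: [521.5, -150.1, -25.5]
tcp_rot: [-1.131, 1.571, -2.702]
contact_force: [0.9, -0.2, 0.9]
grip_width: 19.6
[ 521.5418 -150.0797  -25.4617] [ 0.88328753 -0.24889243  0.92492181] [-0.02856928 -0.23971334 -0.06137595]
```

View pics/s8c.png

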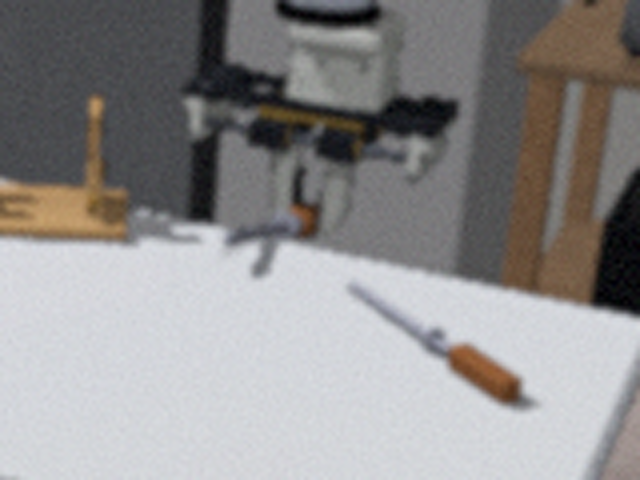

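View pics/w8.png

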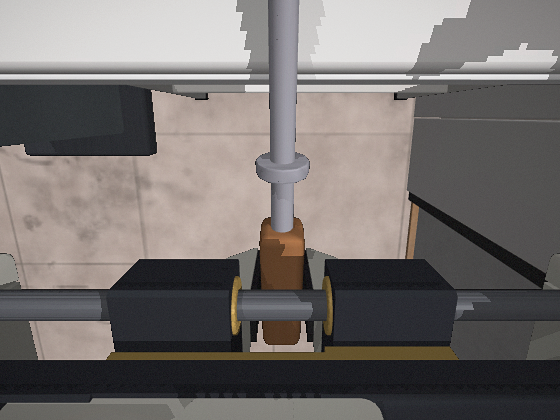

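```bash
python3 -m crank '[{"dx":-4,"dy":0,"dz":0,"spin":0},{"dx":-8,"dy":0,"dz":0,"spin":0},{"dx":-12,"dy":0,"dz":0,"spin":0},{"dx":-16,"dy":0,"dz":0,"spin":0.1},{"dx":-17.5,"dy":-1,"dz":-3.5,"spin":0.22},{"dx":-17.5,"dy":-2,"dz":-7,"spin":0.34},{"dx":-17.5,"dy":-3,"dz":-10.5,"spin":0.46},{"dx":-17.5,"dy":-4,"dz":-14,"spin":0.58},{"dx":-17.5,"dy":-5,"dz":-17.5,"spin":0.7},{"dx":-17.5,"dy":-6,"dz":-21,"spin":0.82},{"dx":-17.5,"dy":-7,"dz":-25,"spin":0.94},{"dx":-17.5,"dy":-8,"dz":-29,"spin":1.06},{"dx":-17.5,"dy":-9,"dz":-33,"spin":1.18},{"dx":-17.5,"dy":-10,"dz":-37,"spin":1.3},{"dx":-17.5,"dy":-11,"dz":-41,"spin":1.334},{"dx":-17.5,"dy":-12.3,"dz":-45,"spin":1.334},{"dx":-17.5,"dy":-12.3,"dz":-46.4,"spin":1.334},{"dx":-17.5,"dy":-12.3,"dz":-46.4,"spin":1.334},{"dx":-17.5,"dy":-12.3,"dz":-46.4,"spin":1.334}]'
python3 - <<'E'
from h import *
print(Tt().round(4),sensors.get_obs()['contact_force'])
c=shot('side','s9');c2=shot('wrist','w9');c3=shot('top','t9')
a=c['frame']; cv2.imwrite('pics/s9c.png',cv2.resize(a[110:310,130:400],None,fx=2.9,fy=2.9,interpolation=cv2.INTER_CUBIC))
cv2.imwrite('pics/t9c.png',cv2.resize(c3['frame'][140:320,140:350],None,fx=3.3,fy=3.3,interpolation=cv2.INTER_CUBIC))
E
```

```text
time: 9.2
tool_pos: [396.9, 315.5, 149.0]
tcp_rot: [0.433, 1.569, -2.467]
contact_force: [-0.0, -0.5, -1.6]
grip_width: 19.8
[[-1.500000e-03  2.393000e-01 -9.709000e-01  3.968763e+02]
 [-1.200000e-03 -9.709000e-01 -2.393000e-01  3.155224e+02]
 [-1.000000e+00  8.000000e-04  1.800000e-03  1.490230e+02]
 [ 0.000000e+00  0.000000e+00  0.000000e+00  1.000000e+00]] [-0.02133167 -0.50589456 -1.59031068]
```

View pics/s9c.png

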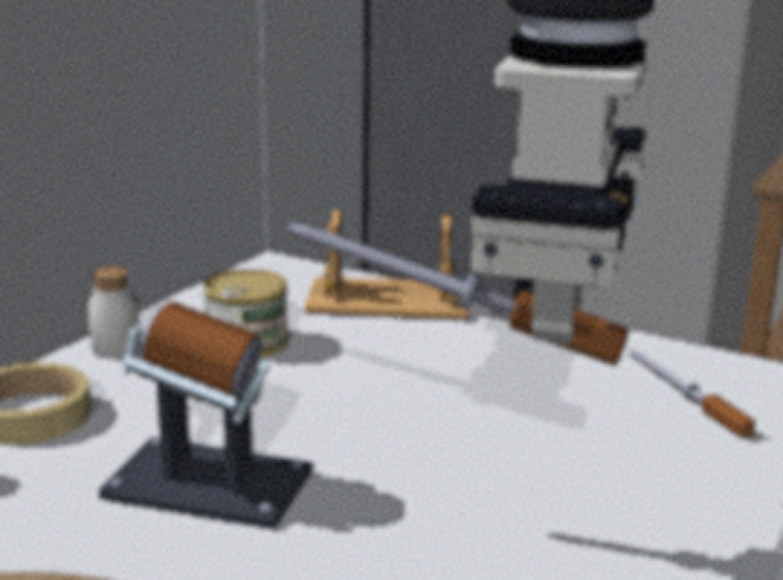

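View pics/w9.png

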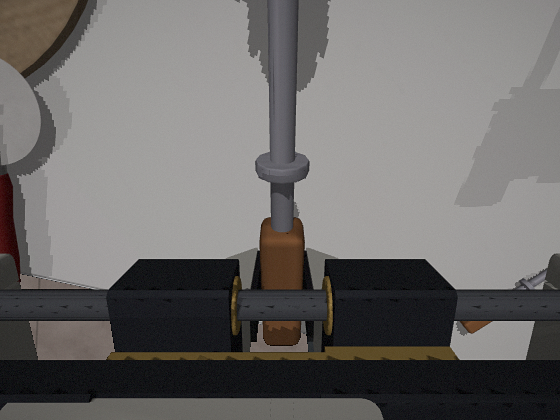

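View pics/t9c.png

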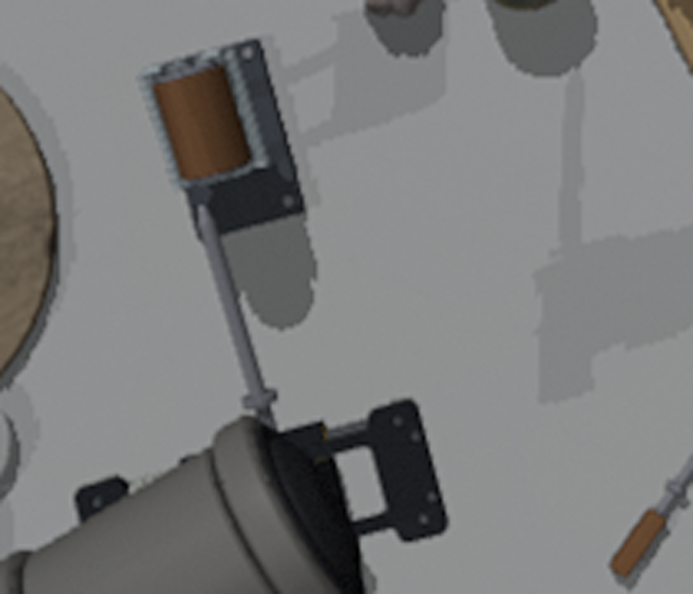

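```bash
python3 - <<'E'
from h import *
s=load('s9');t=load('t9');T=Tt()
tip=tri([(s,230,188.3),(t,201.5,202.7)]);col=tri([(s,291.4,209.3),(t,218.8,261.2)])
d=tip-col;print(tip,col,np.linalg.norm(d),'tilt',np.degrees(np.arcsin(d[2]/np.linalg.norm(d))),'yaw',np.degrees(np.arctan2(d[1],d[0])))
u=d/np.linalg.norm(d)
print('handle c',col-64*u, 'in tool',np.linalg.inv(T)@np.append(col-64*u,1))
# expected bore projections
C=np.array([625,368.5,105]);y=np.radians(13.6);b=np.array([np.cos(.2618)*np.cos(y),np.cos(.2618)*np.sin(y),np.sin(.2618)])
for k in(-35,0,35):
    print(k,'side',np.array(proj(s,C+k*b)).round(1),'top',np.array(proj(t,C+k*b)).round(1))
img=s['img'];tt=t['img']
A=cv2.resize(img[195:300,150:260],None,fx=6,fy=6,interpolation=cv2.INTER_CUBIC)
lat=np.array([-np.sin(y),np.cos(y),0]);n=np.cross(b,lat)
def ring(c,img,off,sc,k,r,col):
    for th in np.linspace(0,2*np.pi,60):
        p=C+k*b+r*(np.cos(th)*lat+np.sin(th)*n);q=(np.array(proj(c,p))+.5-off)*sc
        cv2.circle(img,tuple(int(v) for v in q),1,col,-1)
B=cv2.resize(tt[145:220,175:245],None,fx=7,fy=7,interpolation=cv2.INTER_CUBIC)
for k,cl in((-35,(0,255,0)),(35,(255,255,0))):
    ring(s,A,np.array([150,195]),6,k,24,cl);ring(t,B,np.array([175,145]),7,k,24,cl)
    ring(s,A,np.array([150,195]),6,k,7.5,cl)
cv2.imwrite('pics/ovA.png',A);cv2.imwrite('pics/ovB.png',B)
E
```

```text
[562.70437249 352.89025894 197.01589009] [449.45310008 326.08924047 170.61062088] 119.33726800855153 tilt 12.78339685944051 yaw 13.314158853219801
handle c [388.7169901  311.71598381 156.44960263] in tool [-7.13220352 -1.0753892   9.62532008  1.        ]
-35 side [216.1 236.6] top [206.6 191.8]
0 side [199.7 230.1] top [201.9 176.2]
35 side [183.6 223.7] top [197.1 160.3]
```

View pics/ovA.png

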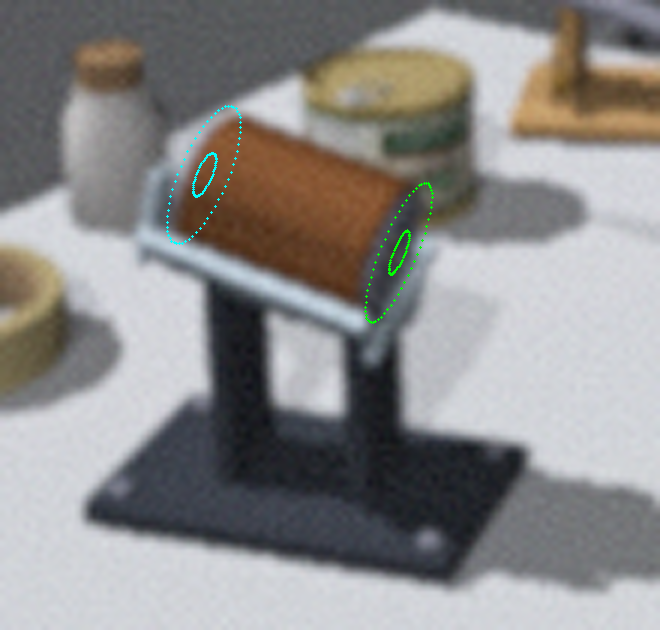

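View pics/ovB.png

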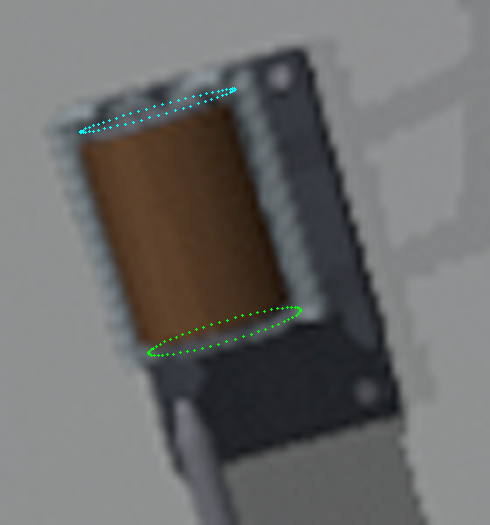

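```bash
python3 - <<'E'
from h import *
t=load('t9')['img'];s=load('s9')['img']
hsv=cv2.cvtColor(t,cv2.COLOR_BGR2HSV)
for v in range(158,196,3):
    r=hsv[v,180:225]; print(v,' '.join(f'{a}' for a in r[:,1]))
A=cv2.resize(s[170:250,220:350],None,fx=6,fy=6,interpolation=cv2.INTER_CUBIC);cv2.imwrite('pics/z1.png',A)
B=cv2.resize(t[190:275,185:240],None,fx=7,fy=7,interpolation=cv2.INTER_CUBIC);cv2.imwrite('pics/z2.png',B)
E
```

```text
158 4 4 5 4 4 5 2 5 5 9 8 8 14 17 24 28 42 46 37 27 27 24 25 20 24 26 26 30 28 26 22 29 35 45 42 37 46 44 41 41 9 8 6 8 6
161 4 4 5 13 21 22 23 24 25 28 26 25 23 23 23 21 19 22 23 22 9 30 77 112 130 149 148 186 5 27 25 23 27 34 40 35 44 35 40 40 43 7 6 6 6
164 4 4 14 22 23 24 27 23 17 11 14 38 69 99 124 142 145 135 139 143 141 131 140 135 142 136 135 154 157 9 26 28 23 25 34 38 38 40 39 35 47 33 6 6 6
167 4 4 4 14 24 29 14 140 142 135 130 133 134 136 137 135 137 139 132 141 138 134 135 135 137 156 151 142 146 131 17 26 27 25 25 33 40 35 35 35 40 34 26 4 6
170 2 2 4 4 14 24 23 35 152 139 137 135 136 133 133 134 136 135 132 139 137 129 138 138 131 139 141 144 155 136 103 20 28 27 25 25 35 36 35 35 35 39 45 23 6
173 5 4 4 4 4 18 27 25 35 146 143 132 133 137 134 136 136 130 137 139 139 139 136 140 136 145 136 141 130 140 144 106 29 26 25 24 29 36 36 33 39 36 40 44 14
176 4 5 5 5 3 4 18 29 24 51 149 139 132 130 133 130 133 133 133 135 137 139 138 134 136 137 135 136 139 140 135 174 91 21 26 24 26 30 36 36 39 39 40 40 38
179 4 4 5 5 4 4 5 18 28 23 53 150 135 136 136 127 132 137 137 132 135 140 134 138 145 135 139 139 138 137 140 135 154 81 28 26 26 27 34 36 40 43 40 41 32
182 5 5 4 4 4 4 5 4 16 28 20 52 150 137 132 130 132 133 132 133 135 133 136 146 136 138 140 139 137 140 139 137 143 166 64 26 26 24 25 31 37 36 40 40 33
185 4 4 4 4 5 4 5 5 5 17 28 23 52 150 134 135 132 133 133 135 136 135 135 136 131 134 140 138 139 140 138 144 143 139 163 53 28 27 25 24 31 36 37 37 35
188 4 4 5 4 5 4 4 2 4 5 19 26 21 55 146 132 135 133 132 136 135 135 135 138 132 138 139 140 144 139 136 141 144 148 137 45 20 28 26 24 26 34 36 36 39
191 4 4 4 5 5 4 4 4 4 3 8 20 29 11 78 148 137 136 140 134 139 136 129 141 138 144 157 124 109 65 20 16 25 27 26 27 28 42 35 41 45 40 40 34 45
194 4 4 4 4 4 4 2 4 4 4 3 6 22 28 14 3 25 51 37 18 8 19 25 30 28 30 29 31 35 27 40 41 38 42 45 38 34 41 34 40 32 45 38 39 33
```

View pics/z1.png

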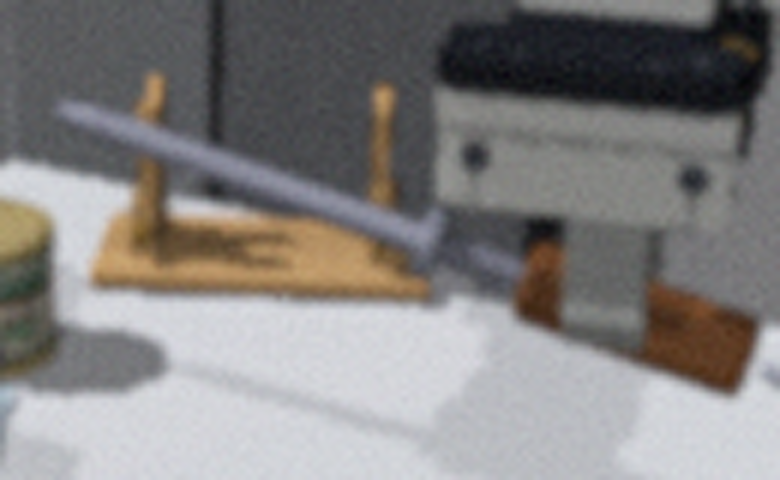

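View pics/z2.png

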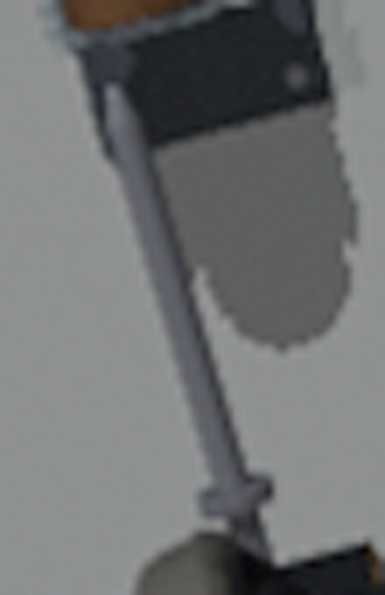

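```bash
python3 - <<'E'
from h import *
from scipy.optimize import brentq
s=load('s9');t=load('t9');T=Tt()
# roller axis from the top mid-line, heights 105+-k sin15
for v,k in((167,20),(176,0),(185,-20)):
    u=200.7+.315*(v-176); print('roller',onz(t,u,v,105+k*.2588).round(1))
a=onz(t,200.7+.315*(165-176),165,105+.2588*25);b=onz(t,200.7+.315*(187-176),187,105-.2588*25);print('yaw',np.degrees(np.arctan2(*(a-b)[[1,0]])))
tip=(220+63/6,170+107/6);col=(220+432/6,170+248/6)
y=np.radians(13.85)
# side rays intersect vertical plane containing rod: through (x0,y0) of tool with yaw y
n=np.array([-np.sin(y),np.cos(y),0])
for lat in(-2,0,2):
    P=T[:3,3]+lat*n
    q=[]
    for p in(tip,col,(220+745/6,170+355/6)):
        o,d=ray(s,*p); q.append(o+d*((P-o)@n)/(d@n))
    d=q[0]-q[1];e=q[0]-q[2];print(lat,q[0].round(1),q[1].round(1),np.linalg.norm(d),np.degrees(np.arcsin(d[2]/np.linalg.norm(d))),np.degrees(np.arcsin(e[2]/np.linalg.norm(e))),np.linalg.norm(e))
# top: rod
for p,z in(((185+115/7,190+92/7),197),((185+237/7,190+496/7),170)): print('rod top',onz(t,*p,z).round(1), 'lateral to tool plane',((onz(t,*p,z)-T[:3,3])@n).round(1))
E
```

```text
roller [644.1 375.8 110.2]
roller [625.5 371.1 105. ]
roller [606.6 366.3  99.8]
yaw 14.189532489688027
-2 [562.8 351.4 197.5] [450.4 323.7 165.8] 120.0320599514252 15.323698845594713 14.335140326950834 216.3375217137911
0 [561.6 353.2 198.2] [449.6 325.6 166.6] 119.6504610785846 15.32369884559471 14.335140326950834 215.6497541750809
2 [560.4 354.9 198.9] [448.7 327.4 167.4] 119.26886220574413 15.323698845594718 14.335140326950834 214.96198663637085
rod top [561.7 352.9 197. ] lateral to tool plane -0.3
rod top [449.1 325.6 170. ] lateral to tool plane 0.2
```

```bash
python3 - <<'E'
from h import *
s=load('s9')
C=np.array([625.5,371,105]);y=np.radians(14);b=np.array([np.cos(.2618)*np.cos(y),np.cos(.2618)*np.sin(y),np.sin(.2618)])
lat=np.array([-np.sin(y),np.cos(y),0]);n=np.cross(b,lat)
A=cv2.resize(s['img'][200:265,160:240],None,fx=9,fy=9,interpolation=cv2.INTER_CUBIC)
cv2.imwrite('pics/ovC0.png',A.copy())
for k,cl in((-35,(0,255,0)),(35,(255,255,0))):
  for r in(24,7.5):
    for th in np.linspace(0,2*np.pi,60):
        p=C+k*b+r*(np.cos(th)*lat+np.sin(th)*n);q=(np.array(proj(s,p))+.5-[160,200])*9
        cv2.circle(A,tuple(int(v) for v in q),1,cl,-1)
cv2.imwrite('pics/ovC.png',A)
T=Tt();tip=np.array([561.6,353.2,198.2]);m=C-35*b
print('tip to tcp',tip-T[:3,3]);print('mouth',m,'pre (25 before mouth) tip',m-25*b,'TCP', m-25*b-(tip-T[:3,3]))
E
```

```text
tip to tcp [163.28105709  40.28547637  48.89445645]
mouth [592.69682584 362.8212501   95.94131272] pre (25 before mouth) tip [569.26598716 356.97928589  89.47082181] TCP [405.98493007 316.69380952  40.57636536]
```

View pics/ovC.png

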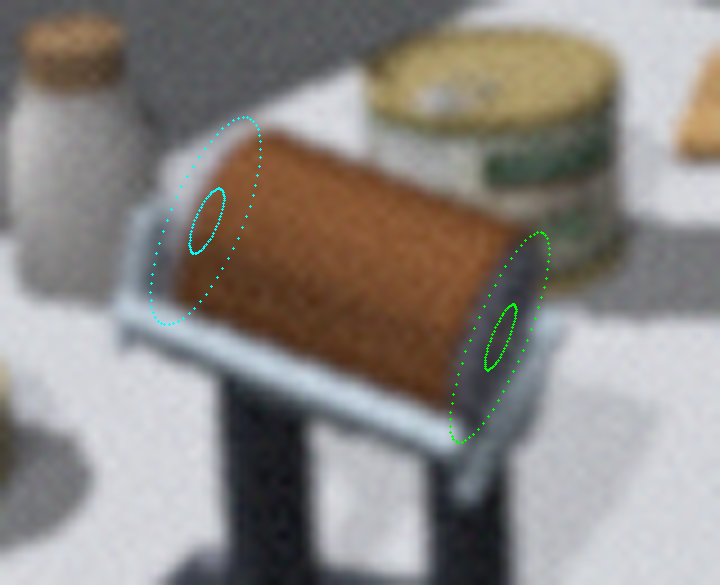

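View pics/ovC0.png

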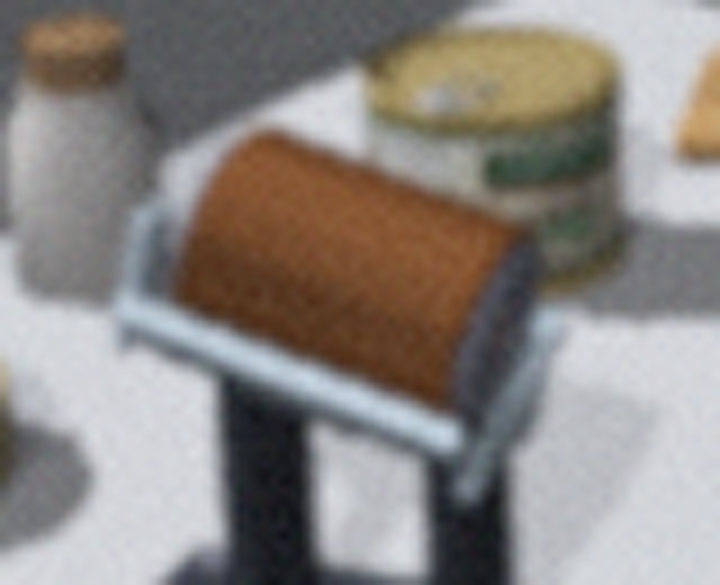

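```bash
python3 -m crank '[{"dx":3,"dy":0,"dz":0,"spin":0},{"dx":6,"dy":0,"dz":-0.4,"spin":0},{"dx":9,"dy":0.1,"dz":-0.9,"spin":0},{"dx":10.8,"dy":0.1,"dz":-0.9,"spin":0},{"dx":10.8,"dy":0.1,"dz":-0.9,"spin":0},{"dx":10.8,"dy":0.1,"dz":-0.9,"spin":0},{"dx":10.8,"dy":0.1,"dz":-0.9,"spin":0}]'
python3 - <<'E'
from h import *
print(Tt().round(4),sensors.get_obs()['contact_force'])
c=shot('side','s10');c3=shot('top','t10')
a=c['frame']; cv2.imwrite('pics/z3.png',cv2.resize(a[195:285,160:350],None,fx=4.2,fy=4.2,interpolation=cv2.INTER_CUBIC))
cv2.imwrite('pics/z4.png',cv2.resize(c3['frame'][145:275,170:250],None,fx=6,fy=4.6*6/4.6*0.76,interpolation=cv2.INTER_CUBIC) if 0 else cv2.resize(c3['frame'][145:275,170:250],None,fx=4.6,fy=4.6,interpolation=cv2.INTER_CUBIC))
E
```

```text
time: 9.93
tool_pos: [408.5, 314.7, 42.9]
tcp_rot: [-2.95, 1.569, 0.427]
contact_force: [-0.4, 0.2, -0.8]
grip_width: 19.5
[[ 1.500000e-03  2.332000e-01 -9.724000e-01  4.085332e+02]
 [ 7.000000e-04 -9.724000e-01 -2.332000e-01  3.147136e+02]
 [-1.000000e+00 -3.000000e-04 -1.600000e-03  4.286980e+01]
 [ 0.000000e+00  0.000000e+00  0.000000e+00  1.000000e+00]] [-0.36737803  0.18637117 -0.84381079]
```

View pics/z3.png

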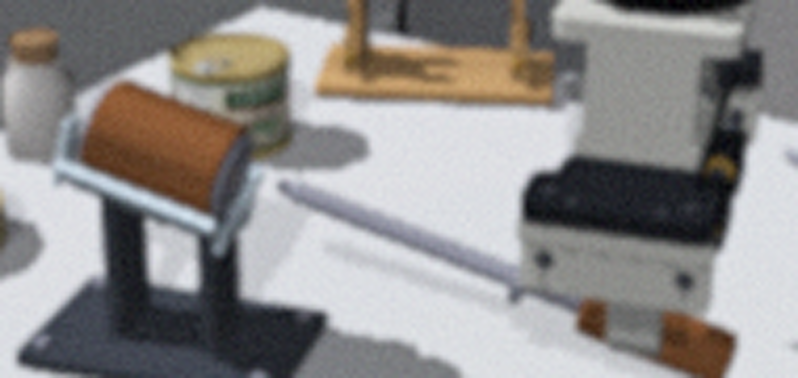

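View pics/z4.png

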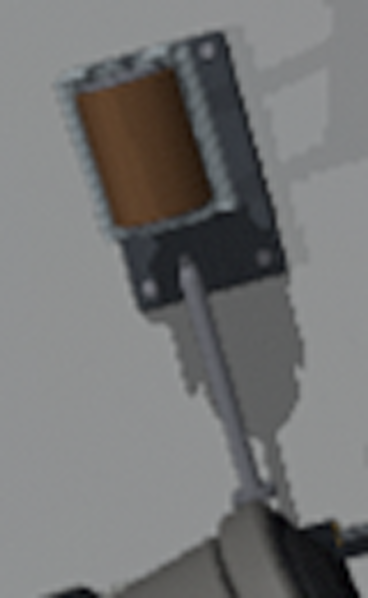

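```bash
python3 -m crank '[{"dx":0,"dy":0,"dz":0,"spin":0}]';python3 -m crank '[{"dx":0,"dy":0,"dz":0,"spin":0}]'
python3 - <<'E'
from h import *
from scipy.optimize import brentq
T=Tt();print(T.round(4))
s=load('s10');t=load('t10')
tip=tri([(s,160+285/4.2,195+187/4.2),(t,170+188/4.6,145+262/4.6)]);print('tip',tip)
C=np.array([625.5,371,105]);y=np.radians(14);b=np.array([np.cos(.2618)*np.cos(y),np.cos(.2618)*np.sin(y),np.sin(.2618)]);lat=np.array([-np.sin(y),np.cos(y),0]);n=np.cross(b,lat)
r=tip-C;print('along',r@b,'lat',r@lat,'n',r@n)
E
```

```text
time: 10.12
tool_pos: [408.3, 315.4, 43.1]
tcp_rot: [-2.91, 1.568, 0.468]
contact_force: [0.3, -0.6, -0.8]
grip_width: 20.1
time: 10.2
tool_pos: [408.0, 315.3, 42.7]
tcp_rot: [-2.92, 1.569, 0.458]
contact_force: [-0.1, 0.5, -1.8]
grip_width: 19.3
[[ 1.700000e-03  2.346000e-01 -9.721000e-01  4.079892e+02]
 [ 9.000000e-04 -9.721000e-01 -2.346000e-01  3.153472e+02]
 [-1.000000e+00 -4.000000e-04 -1.900000e-03  4.273280e+01]
 [ 0.000000e+00  0.000000e+00  0.000000e+00  1.000000e+00]]
tip [570.34577555 352.4902591   91.91936169]
along -59.40324524026466 lat -4.616907959126539 n 2.375015080429092
```

```bash
python3 -m crank '[{"dx":0.2,"dy":-0.28,"dz":0,"spin":-0.008},{"dx":0.2,"dy":-0.28,"dz":0,"spin":-0.008},{"dx":0.2,"dy":-0.28,"dz":0,"spin":-0.008}]'
python3 - <<'E'
from h import *
T=Tt();print(T.round(4))
c=shot('side','s11');c3=shot('top','t11')
a=c['frame']; cv2.imwrite('pics/z5.png',cv2.resize(a[215:275,185:275],None,fx=8,fy=8,interpolation=cv2.INTER_CUBIC))
cv2.imwrite('pics/z6.png',cv2.resize(c3['frame'][145:260,175:240],None,fx=5.2,fy=5.2,interpolation=cv2.INTER_CUBIC))
E
```

```text
time: 10.45
tool_pos: [406.7, 318.0, 39.7]
tcp_rot: [1.745, 1.571, -1.151]
contact_force: [0.9, 0.6, -1.5]
grip_width: 19.6
[[ 0.000000e+00  2.429000e-01 -9.700000e-01  4.067172e+02]
 [-1.000000e-04 -9.700000e-01 -2.429000e-01  3.180194e+02]
 [-1.000000e+00  1.000000e-04 -0.000000e+00  3.969140e+01]
 [ 0.000000e+00  0.000000e+00  0.000000e+00  1.000000e+00]]
```

View pics/z5.png

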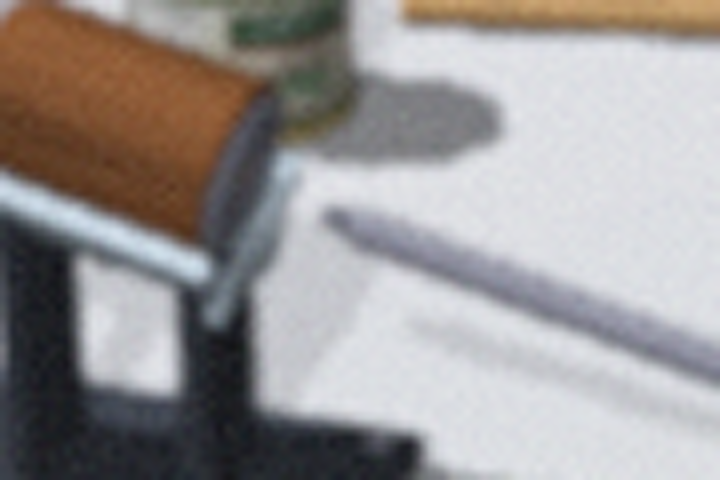

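View pics/z6.png

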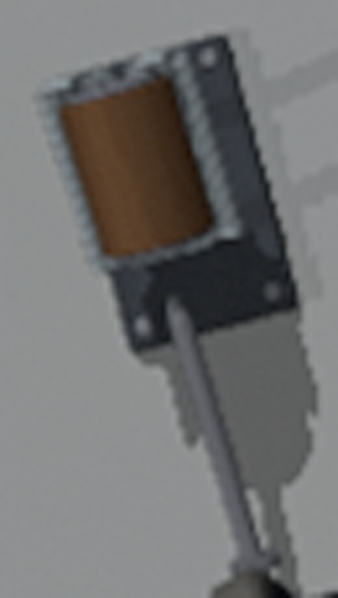

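```bash
python3 -m crank '[{"dx":-0.26,"dy":0.05,"dz":-0.97,"spin":0},{"dx":-0.52,"dy":0.05,"dz":-1.93,"spin":0},{"dx":-0.65,"dy":0.05,"dz":-2.42,"spin":0},{"dx":-0.78,"dy":0.05,"dz":-2.9,"spin":0},{"dx":-0.91,"dy":0.05,"dz":-3.38,"spin":0},{"dx":-1.04,"dy":0.05,"dz":-3.86,"spin":0},{"dx":-1.04,"dy":0.05,"dz":-3.86,"spin":0}]'
python3 - <<'E'
from h import *
T=Tt();print(T.round(4),sensors.get_obs()['moment'])
c=shot('side','s12');c3=shot('top','t12')
a=c['frame']; cv2.imwrite('pics/z7.png',cv2.resize(a[195:275,165:275],None,fx=7,fy=7,interpolation=cv2.INTER_CUBIC))
cv2.imwrite('pics/z8.png',cv2.resize(c3['frame'][145:260,175:240],None,fx=5.2,fy=5.2,interpolation=cv2.INTER_CUBIC))
E
```

```text
time: 11.13
tool_pos: [445.4, 327.0, 50.3]
tcp_rot: [-2.998, 1.57, 0.388]
contact_force: [0.7, -0.4, -1.2]
grip_width: 19.8
[[ 1.100000e-03  2.421000e-01 -9.702000e-01  4.454118e+02]
 [ 5.000000e-04 -9.702000e-01 -2.421000e-01  3.269674e+02]
 [-1.000000e+00 -2.000000e-04 -1.200000e-03  5.034310e+01]
 [ 0.000000e+00  0.000000e+00  0.000000e+00  1.000000e+00]] [ 0.02714552 -0.00224362 -0.00941236]
```

View pics/z7.png

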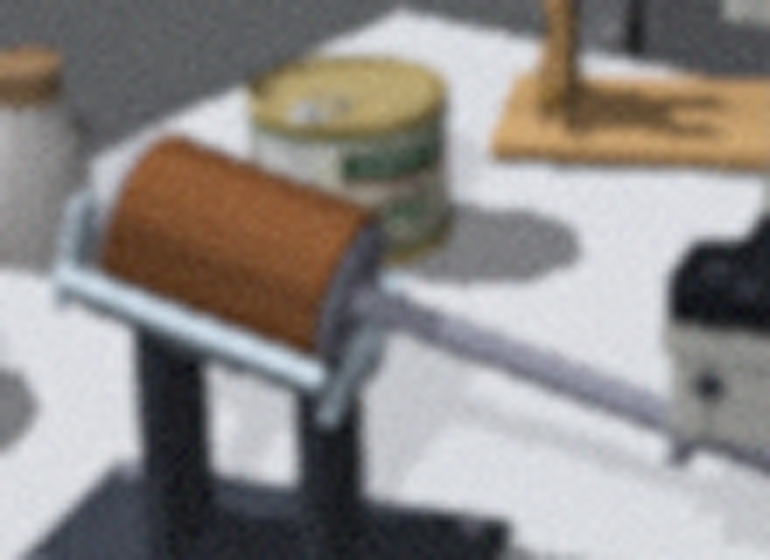

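View pics/z8.png

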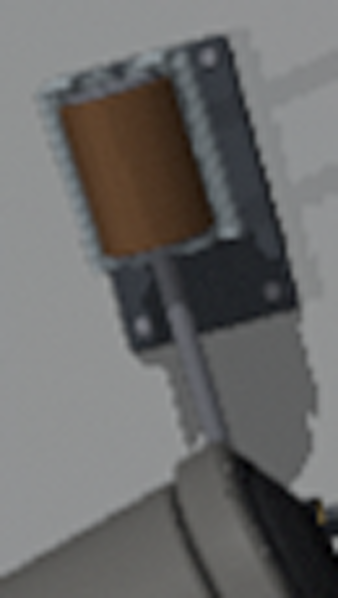

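```bash
python3 -m crank '[{"dx":-0.21,"dy":0,"dz":-0.77,"spin":0},{"dx":-0.41,"dy":0,"dz":-1.55,"spin":0},{"dx":-0.62,"dy":0,"dz":-2.32,"spin":0},{"dx":-0.83,"dy":0,"dz":-3.09,"spin":0},{"dx":-1.04,"dy":0,"dz":-3.86,"spin":0},{"dx":-1.04,"dy":0,"dz":-3.86,"spin":0}]'
python3 - <<'E'
from h import *
T=Tt();print(T.round(3)[:3,3],sensors.get_obs()['moment'])
c=shot('wrist','w13');c=shot('side','s13')
a=c['frame']; cv2.imwrite('pics/z9.png',cv2.resize(a[195:275,165:275],None,fx=7,fy=7,interpolation=cv2.INTER_CUBIC))
E
```

```text
time: 11.73
tool_pos: [484.1, 336.6, 61.1]
tcp_rot: [-2.979, 1.568, 0.407]
contact_force: [0.1, -0.2, -1.3]
grip_width: 19.5
[484.097 336.562  61.085] [-0.00038487  0.00976657  0.01744306]
```

View pics/z9.png

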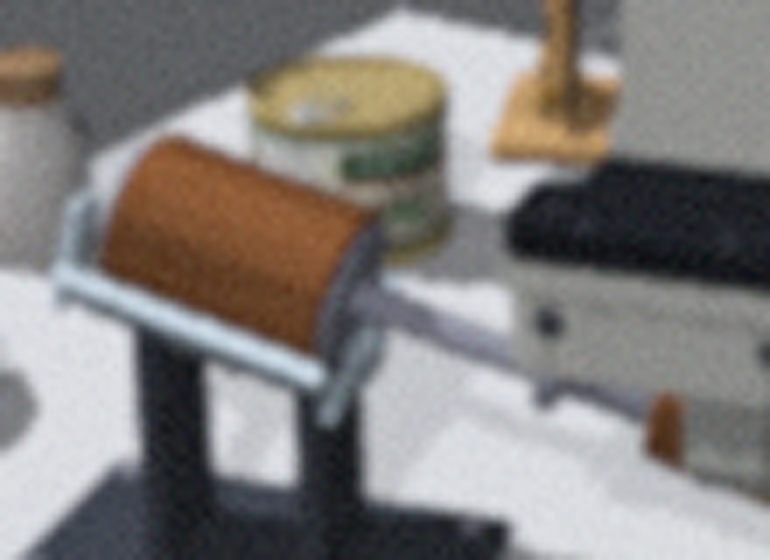

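View pics/w13.png

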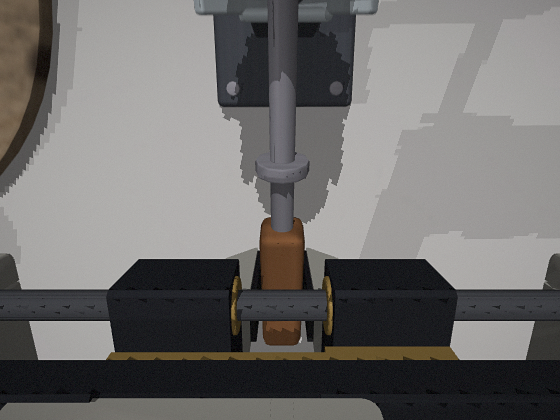

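```bash
python3 -m crank '[{"dx":-0.21,"dy":0,"dz":-0.77,"spin":0},{"dx":-0.41,"dy":0,"dz":-1.55,"spin":0},{"dx":-0.62,"dy":0,"dz":-2.32,"spin":0},{"dx":-0.83,"dy":0,"dz":-3.09,"spin":0},{"dx":-1.04,"dy":0,"dz":-3.86,"spin":0},{"dx":-1.24,"dy":0,"dz":-4.64,"spin":0},{"dx":-1.24,"dy":0,"dz":-4.64,"spin":0}]'
python3 - <<'E'
from h import *
T=Tt();print(T.round(3)[:3,3],sensors.get_obs()['moment'])
c=shot('wrist','w14');c=shot('side','s14')
a=c['frame']; cv2.imwrite('pics/z10.png',cv2.resize(a[195:275,165:275],None,fx=7,fy=7,interpolation=cv2.INTER_CUBIC))
E
```

```text
time: 12.42
tool_pos: [529.0, 347.7, 73.5]
tcp_rot: [-3.015, 1.568, 0.371]
contact_force: [-0.5, -0.6, -1.0]
grip_width: 19.9
[529.029 347.708  73.486] [-0.07557478  0.06939959 -0.01902682]
```

View pics/z10.png

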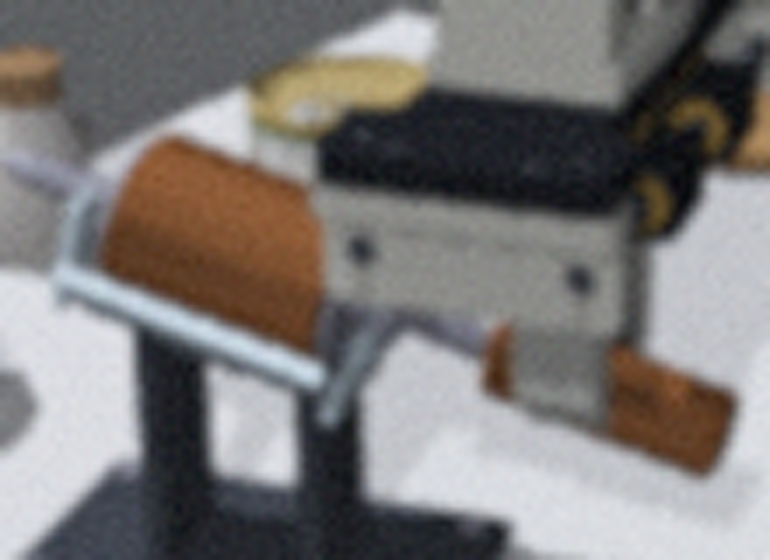

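View pics/w14.png

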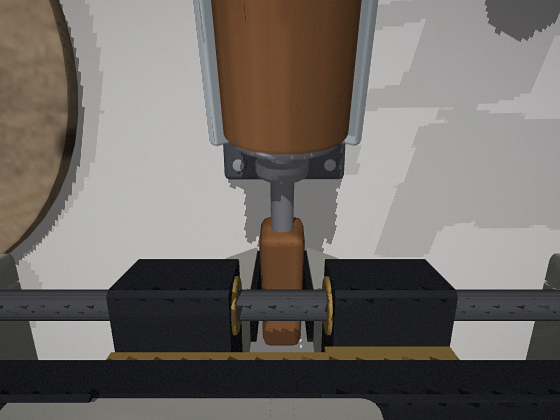

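```bash
python3 -m crank '[{"dx":-0.05,"dy":0,"dz":-0.19,"spin":0},{"dx":-0.1,"dy":0,"dz":-0.39,"spin":0},{"dx":-0.15,"dy":0,"dz":-0.58,"spin":0},{"dx":-0.18,"dy":0,"dz":-0.68,"spin":0},{"dx":-0.18,"dy":0,"dz":-0.68,"spin":0}]'
python3 - <<'E'
from h import *
T=Tt();o=sensors.get_obs();print(T.round(3)[:3,3],o['contact_force'],o['moment'])
c=shot('wrist','w15')
a=c['frame']; cv2.imwrite('pics/z11.png',cv2.resize(a[90:260,190:380],None,fx=3.5,fy=3.5,interpolation=cv2.INTER_CUBIC))
E
```

```text
time: 12.93
tool_pos: [533.7, 349.0, 74.8]
tcp_rot: [3.007, 1.57, 0.11]
contact_force: [-0.3, -1.2, -0.7]
grip_width: 19.7
[533.738 348.978  74.801] [-0.30981914 -1.15818852 -0.6804664 ] [ 0.01356244  0.03336019 -0.02922487]
```

View pics/z11.png

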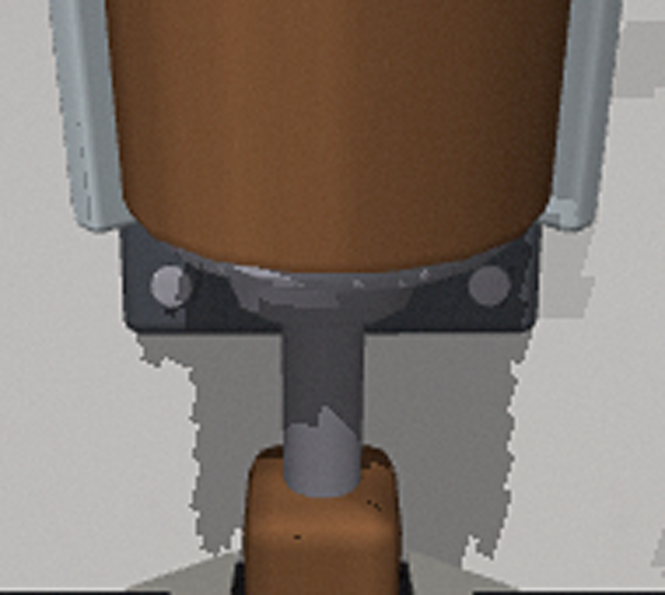

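```bash
python3 -m crank '[{"dx":-0.03,"dy":0,"dz":-0.12,"spin":0},{"dx":-0.06,"dy":0,"dz":-0.23,"spin":0},{"dx":-0.09,"dy":0,"dz":-0.35,"spin":0},{"dx":-0.12,"dy":0,"dz":-0.46,"spin":0},{"dx":-0.12,"dy":0,"dz":-0.46,"spin":0}]'
python3 - <<'E'
from h import *
T=Tt();o=sensors.get_obs();print(T.round(3)[:3,3],o['contact_force'],o['moment'])
E
python3 -m crank '[{"dx":-0.03,"dy":0,"dz":-0.1,"spin":0},{"dx":-0.05,"dy":0,"dz":-0.19,"spin":0},{"dx":-0.05,"dy":0,"dz":-0.19,"spin":0}]'
python3 - <<'E'
from h import *
T=Tt();o=sensors.get_obs();print(T.round(3)[:3,3],o['contact_force'],o['moment'])
c=shot('wrist','w16');s=shot('side','s16')
a=c['frame']; cv2.imwrite('pics/z12.png',cv2.resize(a[90:260,190:380],None,fx=3.5,fy=3.5,interpolation=cv2.INTER_CUBIC))
cv2.imwrite('pics/z13.png',cv2.resize(s['frame'][195:275,165:275],None,fx=7,fy=7,interpolation=cv2.INTER_CUBIC))
E
```

```text
time: 13.4
tool_pos: [537.9, 350.1, 75.8]
tcp_rot: [0.285, 1.57, -2.612]
contact_force: [-1.8, -0.6, -1.3]
grip_width: 19.9
[537.884 350.058  75.821] [-1.79252434 -0.5577674  -1.33866444] [-0.05005935  0.21999426 -0.00630628]
time: 13.65
tool_pos: [538.4, 350.1, 75.8]
tcp_rot: [0.146, 1.567, -2.751]
contact_force: [-5.7, -0.9, -1.2]
grip_width: 19.6
[538.363 350.14   75.789] [-5.71559763 -0.86744058 -1.20510312] [-0.21150438  0.85917519  0.05204548]
```

View pics/z12.png

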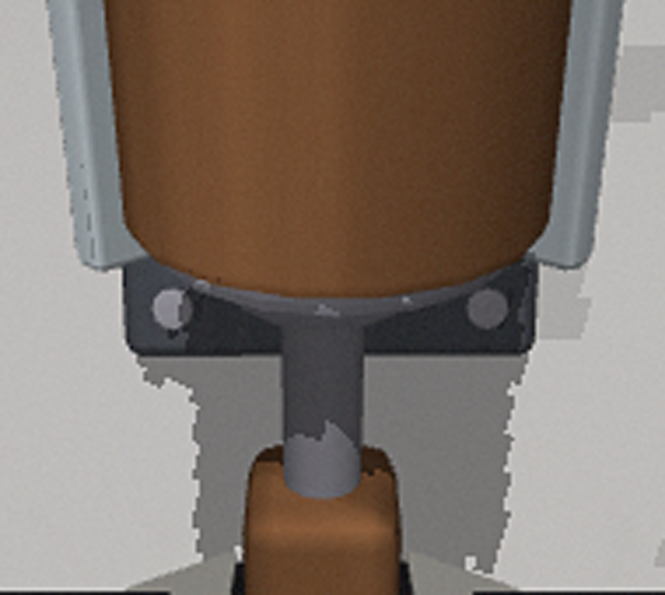

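View pics/z13.png

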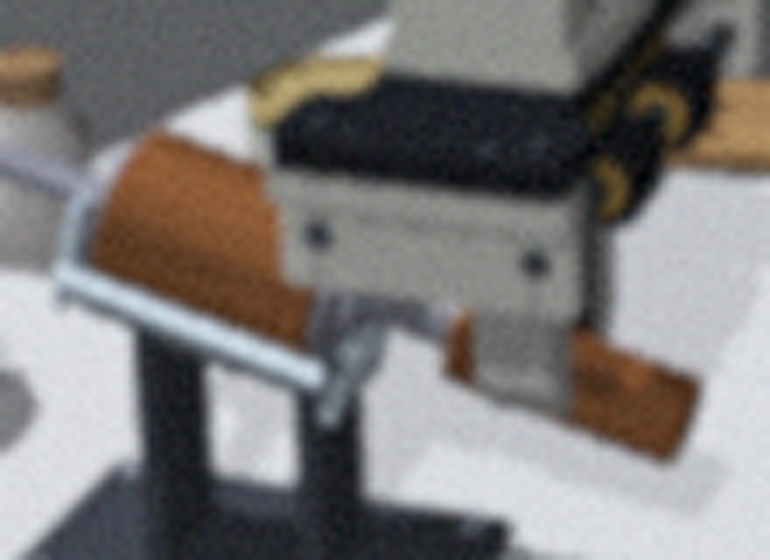

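```bash
python3 -m crank '[{"dx":0,"dy":0,"dz":0,"spin":0},{"dx":0,"dy":0,"dz":0,"spin":0},{"dx":0.03,"dy":0,"dz":0.1,"spin":0},{"dx":0.04,"dy":0,"dz":0.14,"spin":0},{"dx":-0.36,"dy":0,"dz":0.25,"spin":0},{"dx":-0.76,"dy":0,"dz":0.35,"spin":0},{"dx":-1.2,"dy":0,"dz":0.47,"spin":0},{"dx":-1.7,"dy":0,"dz":0.6,"spin":0}]'
python3 - <<'E'
from h import *
T=Tt();o=sensors.get_obs();print(T.round(3)[:3,3],o['contact_force'],o['moment'])
c=shot('wrist','w17');s=shot('side','s17')
cv2.imwrite('pics/z14.png',cv2.resize(s['frame'][175:275,165:275],None,fx=6,fy=6,interpolation=cv2.INTER_CUBIC))
E
```

```text
time: 14.42
tool_pos: [533.9, 349.0, 93.8]
tcp_rot: [1.106, 1.571, -1.791]
contact_force: [-1.6, 0.4, -3.3]
grip_width: 19.6
[533.911 348.973  93.767] [-1.56906196  0.40193765 -3.34009551] [-0.0499838   0.36592016  0.02022878]
```

View pics/z14.png

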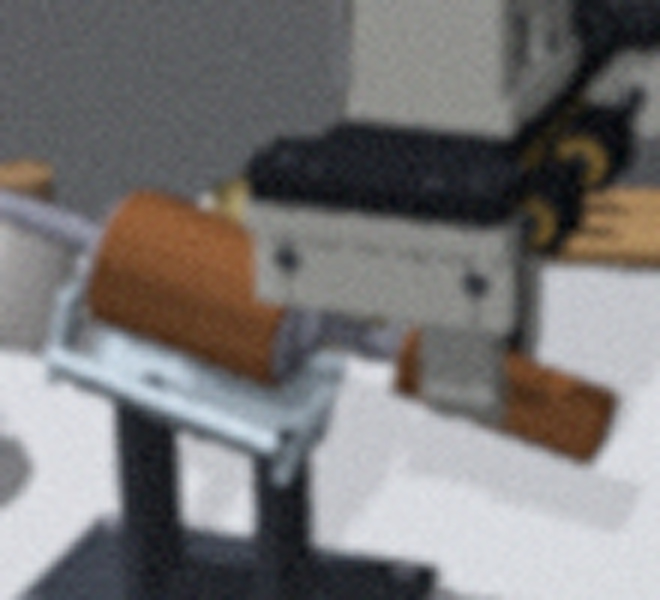

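View pics/w17.png

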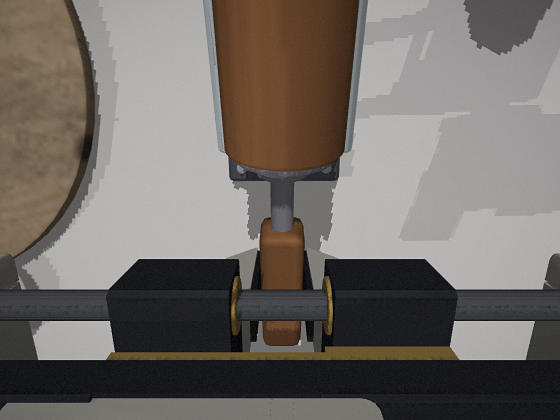

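```bash
python3 -m crank '[{"dx":-1,"dy":0,"dz":0.27,"spin":0},{"dx":-2,"dy":0,"dz":0.53,"spin":0},{"dx":-3.5,"dy":0,"dz":0.9,"spin":0},{"dx":-5,"dy":0,"dz":1.3,"spin":0},{"dx":-7,"dy":0,"dz":1.8,"spin":0},{"dx":-9,"dy":0,"dz":2,"spin":0},{"dx":-9,"dy":0,"dz":2,"spin":0},{"dx":-9,"dy":0,"dz":2,"spin":0},{"dx":-9,"dy":0,"dz":2,"spin":0}]'
python3 - <<'E'
from h import *
T=Tt();o=sensors.get_obs();print(T.round(3),o['contact_force'],o['moment'],o['joint_positions'].round(2))
c=shot('wrist','w18');s=shot('side','s18')
cv2.imwrite('pics/z15.png',cv2.resize(s['frame'][125:265,145:285],None,fx=4.2,fy=4.2,interpolation=cv2.INTER_CUBIC))
E
```

```text
time: 15.27
tool_pos: [514.3, 344.1, 182.8]
tcp_rot: [0.44, 1.57, -2.457]
contact_force: [-0.4, -0.2, -3.1]
grip_width: 19.6
[[-0.00000e+00  2.42000e-01 -9.70000e-01  5.14324e+02]
 [-0.00000e+00 -9.70000e-01 -2.42000e-01  3.44053e+02]
 [-1.00000e+00  0.00000e+00  1.00000e-03  1.82795e+02]
 [ 0.00000e+00  0.00000e+00  0.00000e+00  1.00000e+00]] [-0.40729425 -0.20917709 -3.12119185] [-0.01162367  0.18730178 -0.01104705] [ 0.47  0.55  1.31 -0.    1.28  1.79]
```

View pics/z15.png

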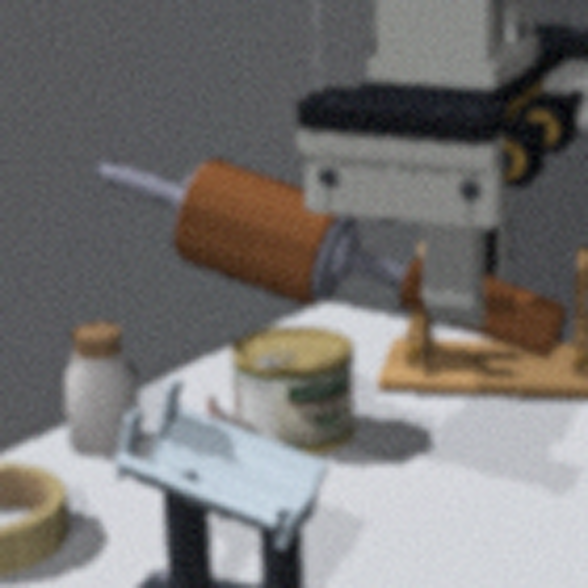

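View pics/w18.png

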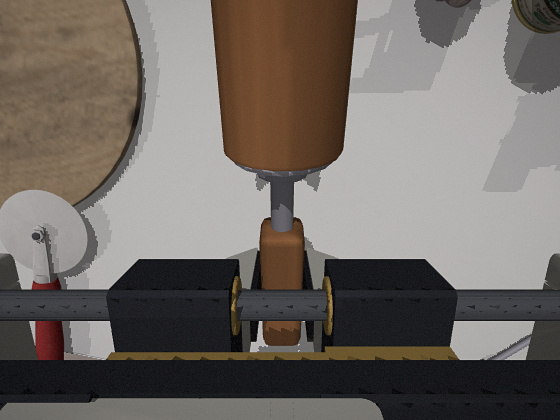

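```bash
python3 -m crank '[{"dx":0,"dy":1.5,"dz":0.5,"spin":0.05},{"dx":0,"dy":4,"dz":1.4,"spin":0.15},{"dx":0,"dy":6.5,"dz":2.2,"spin":0.26},{"dx":0,"dy":9,"dz":3,"spin":0.37},{"dx":0,"dy":11.5,"dz":3.9,"spin":0.48},{"dx":0,"dy":14,"dz":4.7,"spin":0.59},{"dx":0,"dy":16.5,"dz":5.6,"spin":0.7},{"dx":0,"dy":19,"dz":6.4,"spin":0.81},{"dx":0,"dy":21.5,"dz":7.3,"spin":0.92},{"dx":0,"dy":24,"dz":8.1,"spin":1.03},{"dx":0,"dy":26.5,"dz":9,"spin":1.14},{"dx":0,"dy":29,"dz":9.8,"spin":1.25},{"dx":0,"dy":31.5,"dz":10.6,"spin":1.35},{"dx":0,"dy":33.5,"dz":11.3,"spin":1.43},{"dx":0,"dy":34.3,"dz":11.6,"spin":1.466},{"dx":0,"dy":34.3,"dz":11.6,"spin":1.466},{"dx":0,"dy":34.3,"dz":11.6,"spin":1.466}]'
python3 - <<'E'
from h import *
T=Tt();o=sensors.get_obs();print(T.round(3),o['contact_force'],o['moment'],o['joint_positions'].round(2))
c=shot('wrist','w19')
E
```

```text
time: 16.78
tool_pos: [485.0, -16.4, 182.9]
tcp_rot: [0.539, 1.57, 2.46]
contact_force: [0.4, -0.0, -2.4]
grip_width: 19.8
[[-1.00000e-03 -9.39000e-01 -3.43000e-01  4.85024e+02]
 [ 1.00000e-03 -3.43000e-01  9.39000e-01 -1.64080e+01]
 [-1.00000e+00  1.00000e-03  1.00000e-03  1.82884e+02]
 [ 0.00000e+00  0.00000e+00  0.00000e+00  1.00000e+00]] [ 0.35016685 -0.04822895 -2.41614859] [ 0.31846676  0.06679463 -0.00872184] [-0.19  0.31  1.7   0.    1.13  2.6 ]
```

View pics/w19.png

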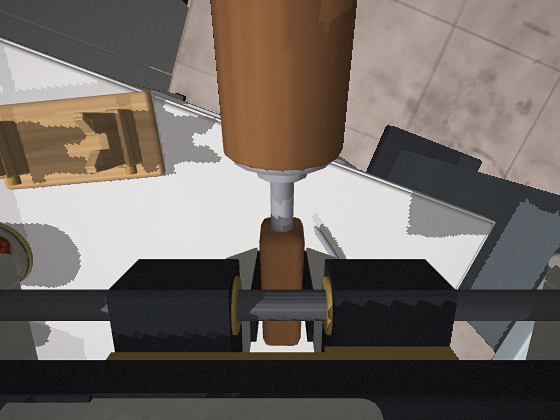

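```bash
python3 -m crank '[{"dx":2,"dy":-0.3,"dz":0,"spin":0},{"dx":5,"dy":-0.8,"dz":0,"spin":0},{"dx":8,"dy":-0.8,"dz":0,"spin":0},{"dx":11,"dy":-0.8,"dz":0,"spin":0},{"dx":13.5,"dy":-0.8,"dz":0,"spin":0},{"dx":15,"dy":-0.8,"dz":0,"spin":0},{"dx":15.6,"dy":-0.8,"dz":0,"spin":0},{"dx":15.9,"dy":-0.8,"dz":0,"spin":0},{"dx":15.9,"dy":-0.8,"dz":0,"spin":0}]'
python3 - <<'E'
from h import *
T=Tt();o=sensors.get_obs();print(T.round(3)[:3,3],o['contact_force'],o['moment'])
c=shot('side','s20');w=shot('wrist','w20')
cv2.imwrite('pics/z16.png',cv2.resize(c['frame'][150:300,280:460],None,fx=4,fy=4,interpolation=cv2.INTER_CUBIC))
E
```

```text
time: 17.58
tool_pos: [493.0, -13.3, 24.4]
tcp_rot: [-2.276, 1.571, -0.354]
contact_force: [0.1, 0.0, -2.2]
grip_width: 19.9
[492.974 -13.264  24.421] [ 0.09421705  0.03413479 -2.21546584] [0.28761054 0.07799562 0.0409083 ]
```

View pics/z16.png

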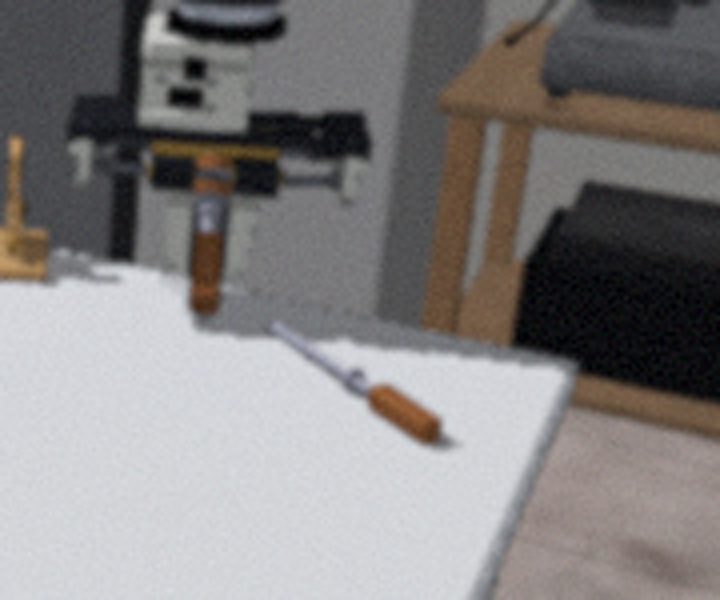

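View pics/w20.png

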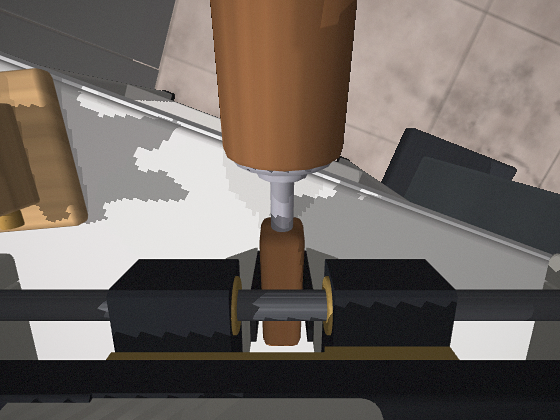

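```bash
python3 - <<'E'
from h import *
c=load('w20');T=Tt();Ti=np.linalg.inv(T)
for p in[(60,68),(150,105),(210,130),(350,180),(400,200),(500,240)]:
    w=onz(c,*p,0);q=Ti@np.append(w,1);print(p,w.round(1),'fwd',-q[2].round(1),'lat',q[1].round(1))
E
```

```text
(60, 68) [632.  -66.6   0. ] fwd 97.2 lat -111.8
(150, 105) [585.1 -64.8   0. ] fwd 79.4 lat -68.3
(210, 130) [552.2 -63.3   0. ] fwd 66.7 lat -38.0
(350, 180) [472.2 -64.    0. ] fwd 39.9 lat 37.4
(400, 200) [441.5 -63.2   0. ] fwd 28.6 lat 66.0
(500, 240) [376.8 -61.4   0. ] fwd 4.7 lat 126.1
```

```bash
python3 -m crank '[{"dx":0,"dy":0,"dz":-0.8,"spin":0},{"dx":0.3,"dy":0,"dz":-0.8,"spin":0},{"dx":0.6,"dy":0,"dz":-0.8,"spin":0},{"dx":0.8,"dy":0,"dz":-0.8,"spin":0},{"dx":1.0,"dy":0,"dz":-0.8,"spin":0},{"dx":1.2,"dy":0,"dz":-0.8,"spin":0},{"dx":1.4,"dy":0,"dz":-0.8,"spin":0},{"dx":1.4,"dy":0,"dz":-0.8,"spin":0}]'
python3 - <<'E'
from h import *
T=Tt();o=sensors.get_obs();print(T.round(3)[:3,3],o['contact_force'],o['moment'])
E
```

```text
time: 18.35
tool_pos: [495.7, -21.6, 10.3]
tcp_rot: [-2.192, 1.57, -0.272]
contact_force: [-0.8, -0.8, -0.3]
grip_width: 19.4
[495.686 -21.559  10.266] [-0.84890366 -0.82114297 -0.32466998] [ 0.22474626 -0.07029868 -0.01220852]
```

```bash
python3 -m crank '[{"dx":0.15,"dy":0,"dz":0,"spin":0},{"dx":0.3,"dy":0,"dz":0,"spin":0},{"dx":0.4,"dy":0,"dz":0,"spin":0},{"dx":0.4,"dy":0,"dz":0,"spin":0}]'
python3 - <<'E'
from h import *
T=Tt();o=sensors.get_obs();print(T.round(3)[:3,3],o['contact_force'],o['moment'])
w=shot('wrist','w21')
E
python3 -m crank '[{"dx":0.06,"dy":0,"dz":0,"spin":0},{"dx":0.12,"dy":0,"dz":0,"spin":0},{"dx":0.12,"dy":0,"dz":0,"spin":0}]'
```

```text
time: 18.68
tool_pos: [495.4, -21.4, 6.2]
tcp_rot: [-0.09, 1.571, 1.83]
contact_force: [0.4, -1.4, -0.4]
grip_width: 19.8
[495.427 -21.392   6.229] [ 0.42476646 -1.43066233 -0.40405596] [ 0.2386836  -0.04731128  0.03551898]
time: 18.98
tool_pos: [495.4, -21.5, 5.2]
tcp_rot: [3.073, 1.571, -1.289]
contact_force: [1.5, -1.2, -1.2]
grip_width: 19.7
```

View pics/w21.png

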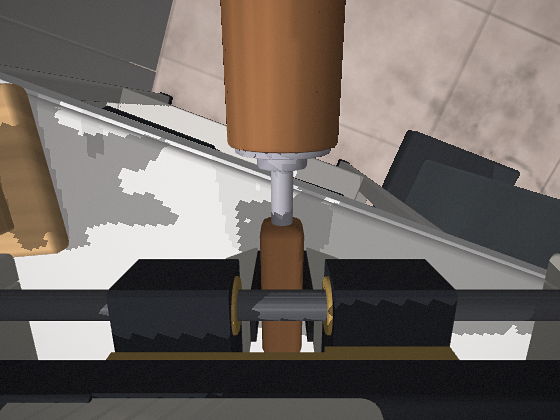

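```bash
python3 -m crank '[{"dx":0.07,"dy":0,"dz":0,"spin":0},{"dx":0.07,"dy":0,"dz":0,"spin":0}]'; python3 -m crank '[{"dx":0.07,"dy":0,"dz":0,"spin":0},{"dx":0.07,"dy":0,"dz":0,"spin":0}]'
```

```text
time: 19.15
tool_pos: [495.4, -21.5, 4.4]
tcp_rot: [2.616, 1.571, -1.746]
contact_force: [1.2, -0.9, -0.7]
grip_width: 19.7
time: 19.32
tool_pos: [495.5, -21.5, 4.2]
tcp_rot: [-2.68, 1.57, -0.759]
contact_force: [-0.3, -1.6, 6.3]
grip_width: 20.1
```

```bash
python3 -m crank '[{"dx":-1,"dy":0,"dz":0,"spin":0},{"dx":-3,"dy":0,"dz":0,"spin":0},{"dx":-6,"dy":0,"dz":0,"spin":0},{"dx":-9,"dy":0,"dz":0,"spin":-0.04},{"dx":-12,"dy":0,"dz":0,"spin":-0.12},{"dx":-15,"dy":0,"dz":0,"spin":-0.23},{"dx":-16,"dy":-1,"dz":-0.5,"spin":-0.35},{"dx":-16,"dy":-2,"dz":-1,"spin":-0.47},{"dx":-16,"dy":-3,"dz":-1.5,"spin":-0.59},{"dx":-16,"dy":-4,"dz":-2,"spin":-0.71},{"dx":-16,"dy":-5,"dz":-2.5,"spin":-0.83},{"dx":-16,"dy":-6,"dz":-3,"spin":-0.95},{"dx":-16,"dy":-7,"dz":-3.5,"spin":-1.07},{"dx":-16,"dy":-8,"dz":-4,"spin":-1.19},{"dx":-16,"dy":-8.5,"dz":-4.5,"spin":-1.31},{"dx":-16,"dy":-9,"dz":-4.8,"spin":-1.43},{"dx":-16,"dy":-9.2,"dz":-4.9,"spin":-1.55},{"dx":-16,"dy":-9.2,"dz":-4.9,"spin":-1.63},{"dx":-16,"dy":-9.2,"dz":-4.9,"spin":-1.663},{"dx":-16,"dy":-9.2,"dz":-4.9,"spin":-1.663}]'
python3 -m crank '[{"dx":0,"dy":0,"dz":0,"spin":0},{"dx":0,"dy":0,"dz":0,"spin":0}]'
python3 - <<'E'
from h import *
T=Tt();o=sensors.get_obs();print(T.round(3),o['contact_force'],o['moment'])
w=shot('wrist','w22');c=shot('side','s22');t=shot('top','t22')
cv2.imwrite('pics/z17.png',cv2.resize(c['frame'][120:240,190:330],None,fx=5,fy=5,interpolation=cv2.INTER_CUBIC))
cv2.imwrite('pics/z18.png',cv2.resize(t['frame'][90:270,290:440],None,fx=3.3,fy=3.3,interpolation=cv2.INTER_CUBIC))
E
```

```text
time: 20.98
tool_pos: [597.8, -35.7, 163.5]
tcp_rot: [-0.567, 1.569, 3.018]
contact_force: [0.1, -0.4, -2.0]
grip_width: 19.7
time: 21.15
tool_pos: [598.2, -35.8, 163.7]
tcp_rot: [-0.483, 1.57, 3.099]
contact_force: [0.2, 0.8, -3.1]
grip_width: 19.5
[[-1.00000e-03  4.27000e-01 -9.04000e-01  5.98248e+02]
 [ 0.00000e+00 -9.04000e-01 -4.27000e-01 -3.58320e+01]
 [-1.00000e+00 -0.00000e+00  1.00000e-03  1.63740e+02]
 [ 0.00000e+00  0.00000e+00  0.00000e+00  1.00000e+00]] [ 0.20057295  0.8063822  -3.1359684 ] [-0.10688871  0.0887625   0.03435256]
```

View pics/z17.png

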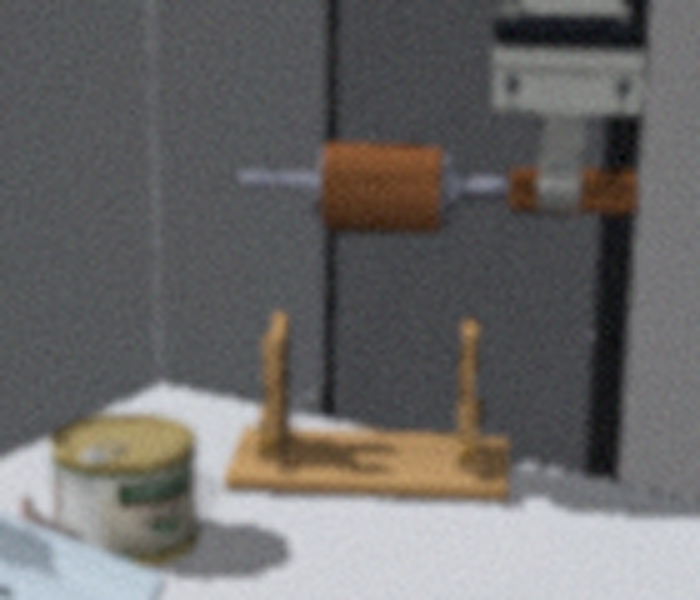

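View pics/w22.png

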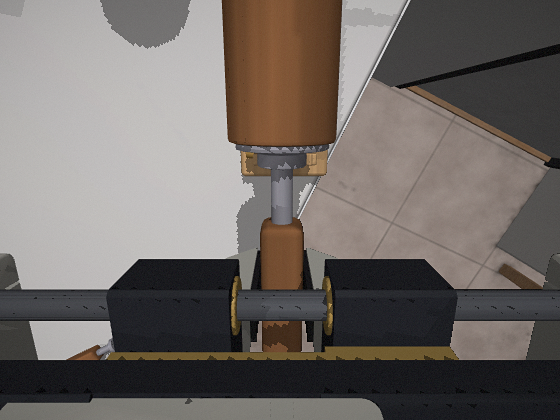

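View pics/z18.png

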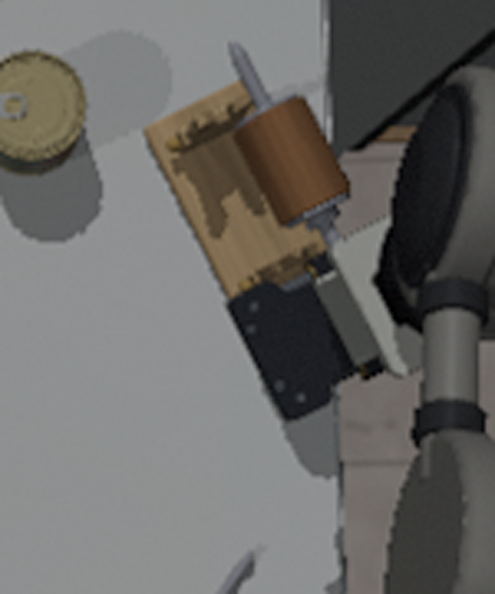

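```bash
python3 - <<'E'
from h import *
s=load('s22');t=load('top0')
S=np.array([687,6,0]);x=np.array([.904,.427,0]);n=np.array([.904,.427,0])
for nm,p,k in(('far',(190+280/5,120+313/5),54.5),('near',(190+470/5,120+322/5),-54.5)):
    o,d=ray(s,*p); P=S+k*x
    q=o+d*((P-o)@n)/(d@n); print(nm,q.round(1))
    # assume top z of tips at lateral +20 (towards camera)
E
```

```text
far [744.2  12.4  87.8]
near [633.5  -8.3  96. ]
```

```bash
python3 - <<'E'
from h import *
s=load('s22');w=load('w5');t=load('top0');T=Tt()
S=np.array([687,6,0]);x=np.array([.904,.427,0]);l=np.array([-.427,.904,0])
for nm,p in(('far',(190+280/5,120+313/5)),('near',(190+470/5,120+322/5))):
    o,d=ray(s,*p)
    for lat in(-22,0,22):
        P=S+lat*l;q=o+d*((P-o)@l)/(d@l); print(nm,lat,q.round(1),'k',((q-S)@x).round(1))
# w5r features: near fork prong tips (scale3.1, off 420,60)
for nm,p in(('near L prong tip',(265,550)),('near R prong tip',(400,535)),('slot bottom',(295,500)),('near fork left foot',(110,490))):
    u,v=420+p[0]/3.1,60+p[1]/3.1
    o,d=ray(w,u,v);P=S-54.5*x;q=o+d*((P-o)@x)/(d@x);print(nm,q.round(1),'lat',((q-S)@l).round(1))
# rod line from side in current pose
for nm,p in(('tip',(240,177)),('hfront',(510,190)),('rollL',(322,187)),('rollR',(442,190))):
    o,d=ray(s,190+p[0]/5,120+p[1]/5);P=T[:3,3];q=o+d*((P-o)@l)/(d@l);print(nm,q.round(1),((q-P)@x).round(1))
E
```

```text
far -22 [746.    9.6  86.8] k 54.9
far 0 [734.2  28.3  93.7] k 52.2
far 22 [722.3  47.  100.6] k 49.4
near -22 [647.7 -36.9  85.9] k -53.8
near 0 [637.9 -17.2  92.8] k -54.3
near 22 [628.1   2.5  99.8] k -54.7
near L prong tip [632.2  -5.5  82.9] lat 13.0
near R prong tip [648.4 -39.8  82.2] lat -24.9
slot bottom [645.5 -33.8  47.8] lat -18.2
near fork left foot [626.5   6.4  21.4] lat 26.2
tip [754.   37.5 170.4] 171.9
hfront [620.7 -25.4 168.6] 24.5
rollL [713.3  18.3 166.5] 126.9
rollR [654.   -9.7 167.2] 61.4
```

```bash
python3 - <<'E'
from h import *
c=load('w22');T=Tt();Ti=np.linalg.inv(T)
for nm,u,v,z in(('hfront top',282,219,180),('neck meets handle',282,223,175),('roller edge L',237,148,170),('roller edge R',330,149,170),('roller ring top',282,151,192),('collar near face top',282,168,181)):
    q=Ti@np.append(onz(c,u,v,z),1);print(nm,(-q[2]).round(1),q[1].round(1))
a=c['frame'];cv2.imwrite('pics/z19.png',cv2.resize(a[120:260,200:360],None,fx=4.5,fy=4.5,interpolation=cv2.INTER_CUBIC))
E
```

```text
hfront top 31.1 -0.3
neck meets handle 27.6 -0.3
roller edge L 61.1 -20.2
roller edge R 60.5 21.1
roller ring top 61.9 -0.3
collar near face top 53.8 -0.3Traceback (most recent call last):
  File "<stdin>", line 5, in <module>
    raise KeyError(f"{key} is not a file in the archive") from None
KeyError: 'frame is not a file in the archive'
```

```bash
python3 -m crank '[{"dx":2,"dy":0,"dz":-0.2,"spin":0},{"dx":4,"dy":0,"dz":-0.2,"spin":0},{"dx":5.5,"dy":0,"dz":-0.2,"spin":0},{"dx":6.3,"dy":0,"dz":-0.2,"spin":0},{"dx":6.5,"dy":0,"dz":-0.2,"spin":0},{"dx":6.5,"dy":0,"dz":-0.2,"spin":0},{"dx":6.5,"dy":0,"dz":-0.2,"spin":0}]'
python3 - <<'E'
from h import *
T=Tt();o=sensors.get_obs();print(T.round(3),o['contact_force'],o['moment'])
w=shot('wrist','w23');c=shot('side','s23')
cv2.imwrite('pics/z20.png',cv2.resize(c['frame'][145:235,220:330],None,fx=7,fy=6.6,interpolation=cv2.INTER_CUBIC))
cv2.imwrite('pics/z21.png',cv2.resize(w['frame'][110:270,190:370],None,fx=3.7,fy=3.7,interpolation=cv2.INTER_CUBIC))
E
```

```text
time: 21.88
tool_pos: [601.1, -35.3, 99.7]
tcp_rot: [2.463, 1.569, -0.237]
contact_force: [0.3, 0.5, -2.4]
grip_width: 19.8
[[ 2.00000e-03  4.27000e-01 -9.04000e-01  6.01094e+02]
 [-0.00000e+00 -9.04000e-01 -4.27000e-01 -3.52630e+01]
 [-1.00000e+00  1.00000e-03 -1.00000e-03  9.97450e+01]
 [ 0.00000e+00  0.00000e+00  0.00000e+00  1.00000e+00]] [ 0.28810676  0.48089044 -2.36386586] [-0.10493546  0.11196506 -0.01686357]
```

View pics/z20.png

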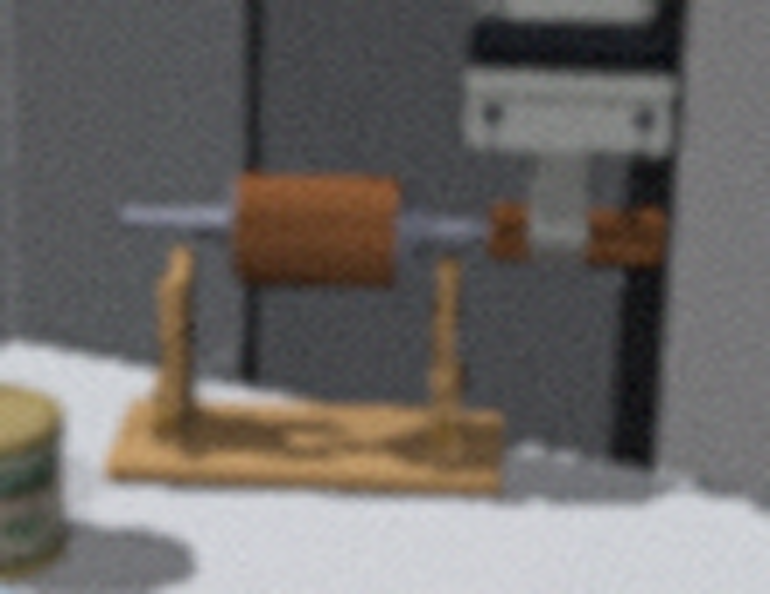

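View pics/z21.png

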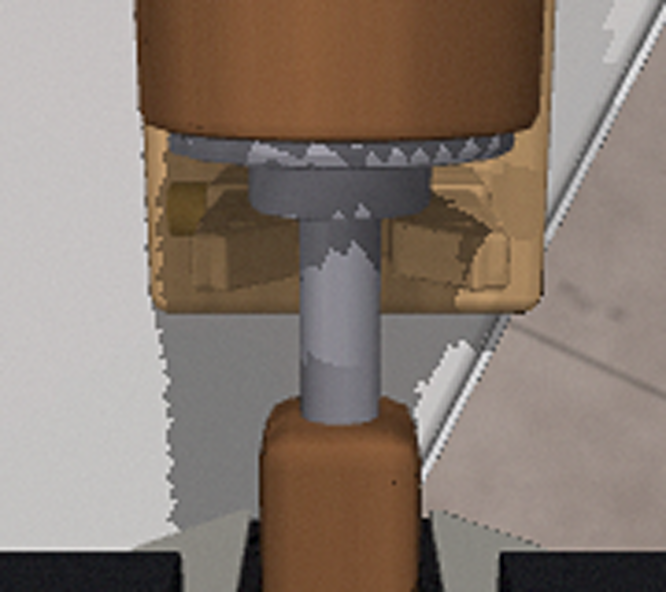

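```bash
python3 -m crank '[{"dx":0.6,"dy":0.13,"dz":0,"spin":0},{"dx":1.2,"dy":0.13,"dz":0,"spin":0},{"dx":1.6,"dy":0.13,"dz":0,"spin":0},{"dx":1.8,"dy":0.13,"dz":0,"spin":0},{"dx":1.8,"dy":0.13,"dz":0,"spin":0}]'
python3 -m crank '[{"dx":0.15,"dy":0,"dz":0,"spin":0},{"dx":0.3,"dy":0,"dz":0,"spin":0},{"dx":0.3,"dy":0,"dz":0,"spin":0}]'
python3 - <<'E'
from h import *
T=Tt();o=sensors.get_obs();print(T.round(3)[:3,3],o['contact_force'],o['moment'])
w=shot('wrist','w24');c=shot('side','s24')
cv2.imwrite('pics/z22.png',cv2.resize(c['frame'][145:235,220:330],None,fx=7,fy=6.6,interpolation=cv2.INTER_CUBIC))
cv2.imwrite('pics/z23.png',cv2.resize(w['frame'][110:270,190:370],None,fx=3.7,fy=3.7,interpolation=cv2.INTER_CUBIC))
E
```

```text
time: 22.4
tool_pos: [600.5, -36.2, 79.9]
tcp_rot: [-0.583, 1.569, 3.0]
contact_force: [-0.1, -0.4, -2.1]
grip_width: 19.6
time: 22.65
tool_pos: [600.9, -36.3, 77.6]
tcp_rot: [-0.429, 1.571, -3.128]
contact_force: [-0.1, -0.3, -2.8]
grip_width: 19.9
[600.913 -36.268  77.594] [-0.13193015 -0.34926139 -2.84604833] [-0.0438819   0.15337226 -0.00316531]
```

View pics/z22.png

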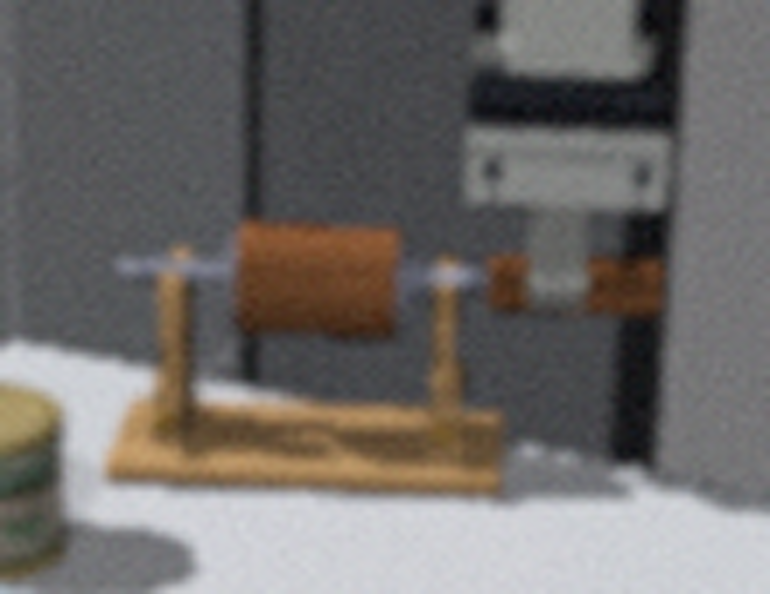

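View pics/z23.png

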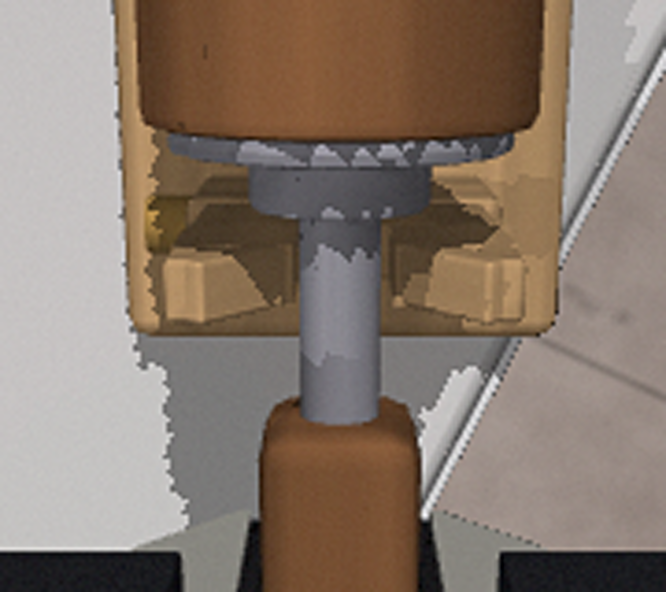

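```bash
python3 -m crank '[{"dx":0.2,"dy":0,"dz":0,"spin":0},{"dx":0.4,"dy":0,"dz":0,"spin":0},{"dx":0.6,"dy":0,"dz":0,"spin":0},{"dx":0.8,"dy":0,"dz":0,"spin":0},{"dx":0.8,"dy":0,"dz":0,"spin":0}]'
python3 -m crank '[{"dx":0.15,"dy":0,"dz":0,"spin":0},{"dx":0.3,"dy":0,"dz":0,"spin":0},{"dx":0.3,"dy":0,"dz":0,"spin":0}]'
python3 -m crank '[{"dx":0.1,"dy":0,"dz":0,"spin":0},{"dx":0.2,"dy":0,"dz":0,"spin":0},{"dx":0.2,"dy":0,"dz":0,"spin":0}]'
```

```text
time: 23.17
tool_pos: [600.7, -36.2, 69.2]
tcp_rot: [-0.538, 1.57, 3.045]
contact_force: [0.5, -0.1, -2.7]
grip_width: 19.7
time: 23.42
tool_pos: [600.8, -36.3, 66.5]
tcp_rot: [-0.407, 1.57, -3.106]
contact_force: [-0.3, -0.2, -1.8]
grip_width: 19.9
time: 23.67
tool_pos: [600.9, -36.3, 64.6]
tcp_rot: [-0.314, 1.571, -3.014]
contact_force: [0.8, 0.5, -2.0]
grip_width: 19.7
```

```bash
python3 -m crank '[{"dx":0.1,"dy":0,"dz":0,"spin":0},{"dx":0.2,"dy":0,"dz":0,"spin":0},{"dx":0.2,"dy":0,"dz":0,"spin":0}]'
python3 -m crank '[{"dx":0.1,"dy":0,"dz":0,"spin":0},{"dx":0.15,"dy":0,"dz":0,"spin":0},{"dx":0.15,"dy":0,"dz":0,"spin":0}]'
python3 - <<'E'
from h import *
T=Tt();o=sensors.get_obs();print(T.round(3)[:3,3],o['contact_force'],o['moment'])
w=shot('wrist','w25');c=shot('side','s25')
cv2.imwrite('pics/z24.png',cv2.resize(c['frame'][145:235,220:330],None,fx=7,fy=6.6,interpolation=cv2.INTER_CUBIC))
cv2.imwrite('pics/z25.png',cv2.resize(w['frame'][110:270,190:370],None,fx=3.7,fy=3.7,interpolation=cv2.INTER_CUBIC))
E
```

```text
time: 23.92
tool_pos: [600.9, -36.3, 62.6]
tcp_rot: [-0.38, 1.57, -3.08]
contact_force: [-0.6, -0.1, -2.8]
grip_width: 19.7
time: 24.17
tool_pos: [600.9, -36.3, 61.2]
tcp_rot: [-0.25, 1.571, -2.949]
contact_force: [-1.0, 0.3, -2.9]
grip_width: 19.9
[600.904 -36.293  61.153] [-1.03779529  0.30835756 -2.92947325] [-0.10892811  0.18387724 -0.06022809]
```

View pics/z24.png

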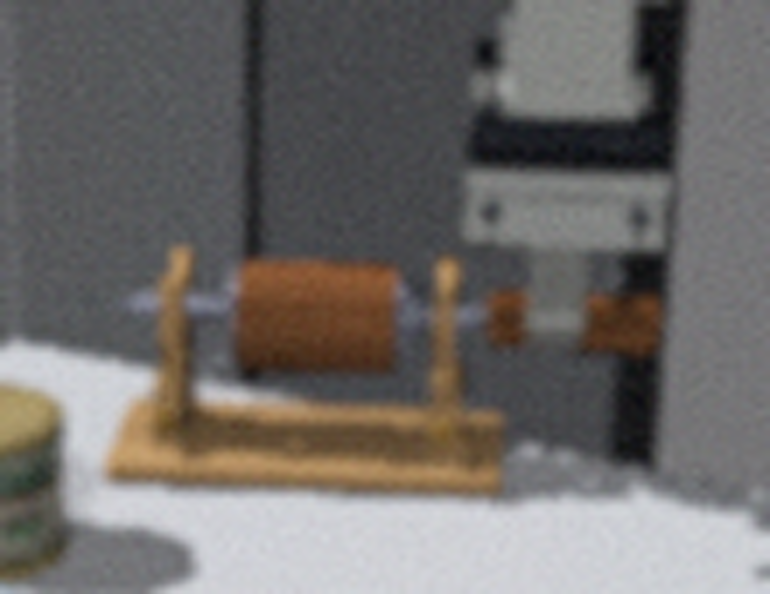

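View pics/z25.png

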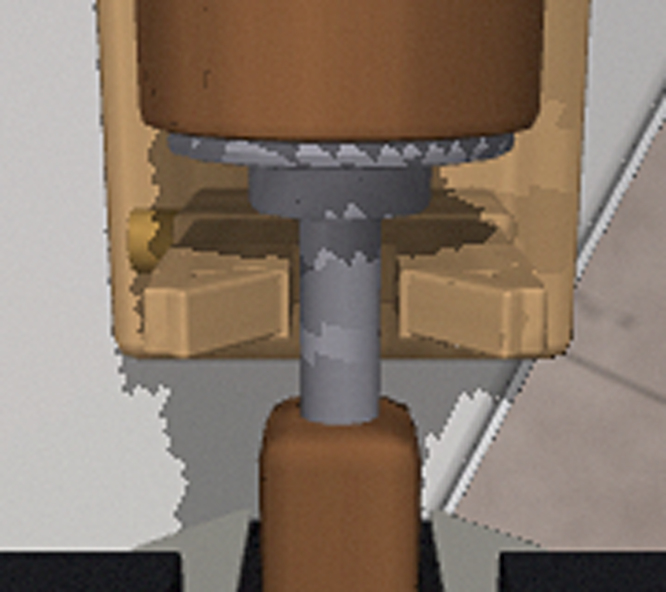

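```bash
python3 -m crank '[{"dx":0.1,"dy":0,"dz":0,"spin":0},{"dx":0.1,"dy":0,"dz":0,"spin":0}]'|grep -E 'pos|force'
python3 -m crank '[{"dx":0.1,"dy":0,"dz":0,"spin":0},{"dx":0.1,"dy":0,"dz":0,"spin":0}]'|grep -E 'pos|force'
python3 -m crank '[{"dx":0.1,"dy":0,"dz":0,"spin":0},{"dx":0.1,"dy":0,"dz":0,"spin":0}]'|grep -E 'pos|force'
```

```text
tool_pos: [600.9, -36.3, 60.2]
contact_force: [-0.1, 0.0, -3.5]
tool_pos: [600.9, -36.3, 59.1]
contact_force: [-0.2, -0.2, -2.3]
tool_pos: [601.1, -36.4, 58.5]
contact_force: [-0.6, -0.1, 0.1]
```

```bash
python3 -m crank '[{"dx":0,"dy":0,"dz":0,"spin":0}]'|grep -E 'pos|force'
python3 - <<'E'
from h import *
o=sensors.get_obs();print(o['contact_force'],o['moment'], Tt()[:3,:3].T@o['moment'])
E
python3 -m crank '[{"dx":0.04,"dy":0,"dz":0,"spin":0},{"dx":0.04,"dy":0,"dz":0,"spin":0},{"dx":0.04,"dy":0,"dz":0,"spin":0}]'
python3 - <<'E'
from h import *
o=sensors.get_obs();print(o['contact_force'],o['moment'], Tt()[:3,:3].T@o['moment'])
w=shot('wrist','w26');c=shot('side','s26')
cv2.imwrite('pics/z26.png',cv2.resize(c['frame'][145:235,220:330],None,fx=7,fy=6.6,interpolation=cv2.INTER_CUBIC))
cv2.imwrite('pics/z27.png',cv2.resize(w['frame'][110:270,190:370],None,fx=3.7,fy=3.7,interpolation=cv2.INTER_CUBIC))
E
```

```text
tool_pos: [601.0, -36.3, 58.5]
contact_force: [-0.8, 0.3, 0.0]
[-0.76366691  0.27609968  0.00662369] [-0.06116601  0.2483071   0.03495303] [-0.03500715 -0.2506082  -0.05088656]
time: 25.1
tool_pos: [601.1, -36.3, 58.3]
tcp_rot: [2.245, 1.57, -0.455]
contact_force: [-2.8, -0.0, 2.6]
grip_width: 19.4
[-2.75127121e+00 -1.15358858e-03  2.63111894e+00] [-0.06005964  0.31135093  0.0376825 ] [-0.03777752 -0.30712185 -0.07883882]
```

View pics/z26.png

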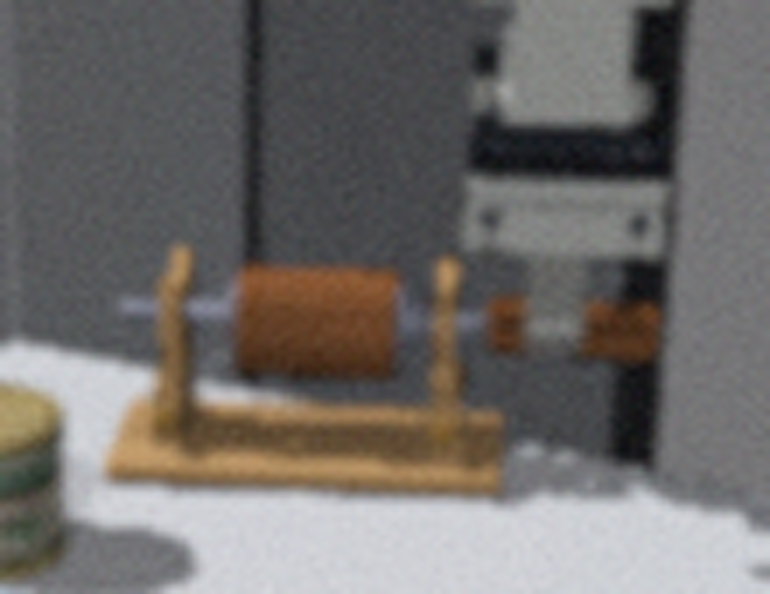

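View pics/z27.png

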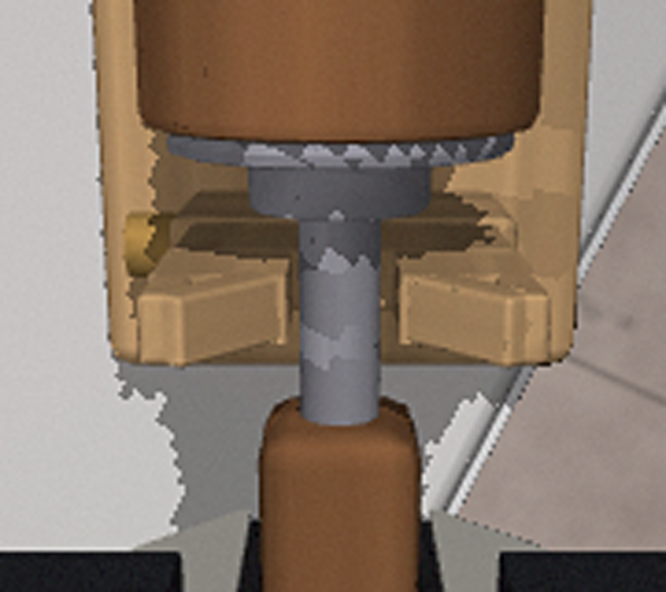

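```bash
python3 -m crank '[{"dx":0,"dy":0,"dz":0,"spin":0},{"dx":0,"dy":0,"dz":0,"spin":0},{"dx":0,"dy":0,"dz":0,"spin":0}]'
python3 -m crank '[{"dx":0,"dy":0,"dz":0,"spin":0},{"dx":0,"dy":0,"dz":0,"spin":0},{"dx":0,"dy":0,"dz":0,"spin":0},{"dx":0,"dy":0,"dz":0,"spin":0},{"dx":0,"dy":0,"dz":0,"spin":0},{"dx":0,"dy":0,"dz":0,"spin":0}]' 60
python3 - <<'E'
from h import *
o=sensors.get_obs();print(o['contact_force'],o['moment'])
w=shot('wrist','w27');c=shot('side','s27')
cv2.imwrite('pics/z28.png',cv2.resize(c['frame'][145:235,220:330],None,fx=7,fy=6.6,interpolation=cv2.INTER_CUBIC))
E
```

```text
time: 25.45
tool_pos: [601.1, -36.4, 58.1]
tcp_rot: [2.178, 1.57, -0.522]
contact_force: [-3.0, 0.0, 3.7]
grip_width: 19.8
time: 25.95
tool_pos: [601.0, -36.3, 57.8]
tcp_rot: [0.015, 1.571, -2.685]
contact_force: [0.2, 0.5, -1.0]
grip_width: 53.3
[ 0.19640243  0.54937065 -1.01029078] [-0.06237408  0.04722475  0.01670066]
```

View pics/z28.png

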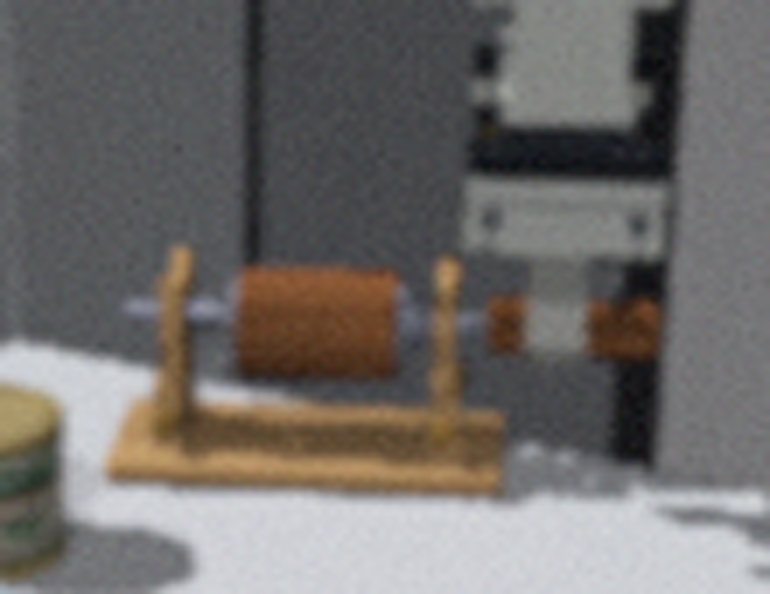

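View pics/w27.png

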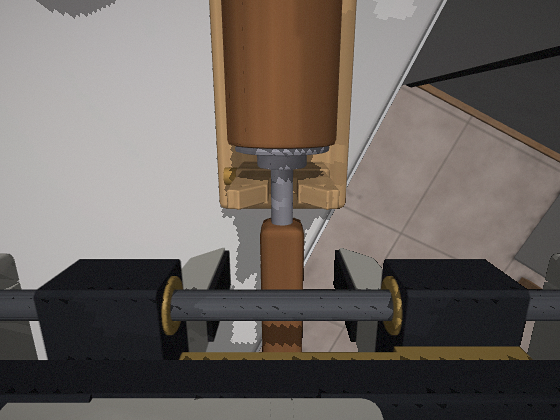

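Released and it stayed level. Now retreat upward and check again.

```bash
python3 -m crank '[{"dx":-1,"dy":0,"dz":0,"spin":0},{"dx":-3,"dy":0,"dz":0,"spin":0},{"dx":-6,"dy":0,"dz":0,"spin":0},{"dx":-9,"dy":0,"dz":0,"spin":0},{"dx":-12,"dy":0,"dz":2,"spin":0},{"dx":-12,"dy":0,"dz":5,"spin":0},{"dx":-12,"dy":0,"dz":8,"spin":0},{"dx":-12,"dy":0,"dz":10,"spin":0},{"dx":-12,"dy":0,"dz":10,"spin":0},{"dx":-12,"dy":0,"dz":10,"spin":0}]'
python3 - <<'E'
from h import *
w=shot('wrist','w28');c=shot('side','s28');t=shot('top','t28');T=Tt();print(T.round(3))
cv2.imwrite('pics/z29.png',cv2.resize(c['frame'][145:235,220:330],None,fx=7,fy=6.6,interpolation=cv2.INTER_CUBIC))
cv2.imwrite('pics/z30.png',cv2.resize(t['frame'][90:210,310:410],None,fx=4.9,fy=4.9,interpolation=cv2.INTER_CUBIC))
E
```

```text
time: 26.88
tool_pos: [510.5, -79.5, 179.1]
tcp_rot: [2.446, 1.569, -0.255]
contact_force: [-0.5, 0.1, 0.3]
grip_width: 55.1
[[ 1.00000e-03  4.28000e-01 -9.04000e-01  5.11559e+02]
 [-0.00000e+00 -9.04000e-01 -4.28000e-01 -7.88270e+01]
 [-1.00000e+00  1.00000e-03 -1.00000e-03  1.78236e+02]
 [ 0.00000e+00  0.00000e+00  0.00000e+00  1.00000e+00]]
```

View pics/z29.png

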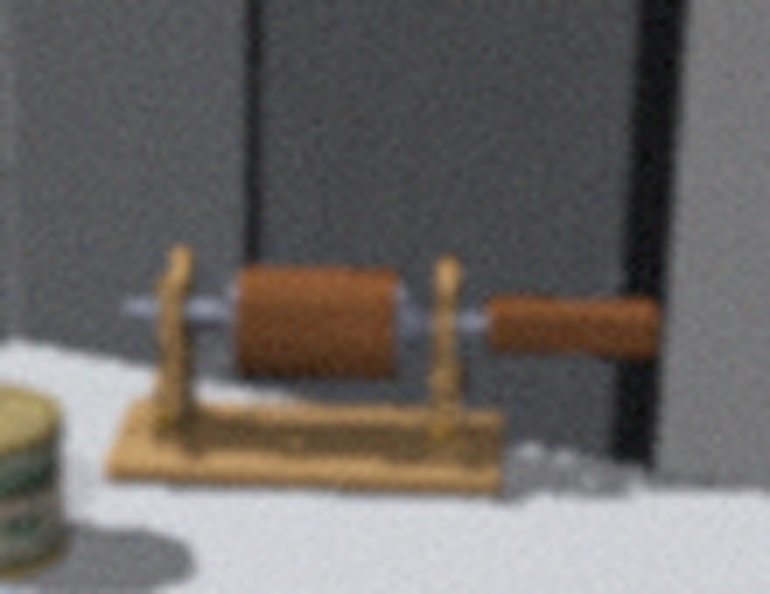

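View pics/z30.png

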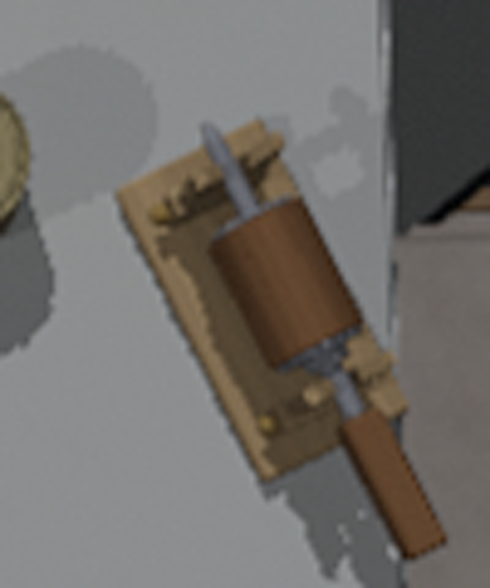

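View pics/w28.png

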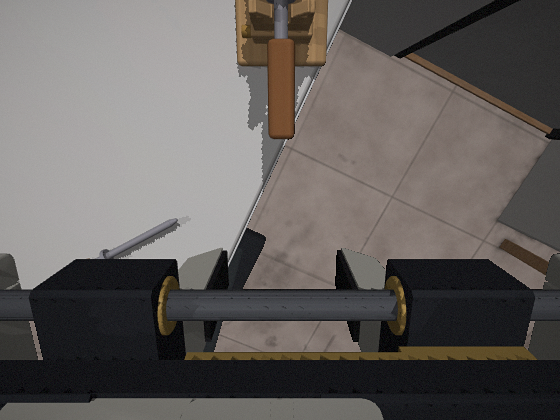

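```bash
python3 - <<'E'
from h import *
c=load('w28')
a=onz(c,281,39,75.5);b=onz(c,281.5,137,75.5);h=(a+b)/2
print(a,b,np.linalg.norm(a-b),h,np.linalg.norm(h[:2]-[687,6]),np.degrees(np.arctan2(*(a-b)[[1,0]])))
t=load('t28')
for u,v in((310+350/4.9,90+420/4.9),(310+425/4.9,90+550/4.9)): print(onz(t,u,v,76))
print('hands tcp at release', np.linalg.norm(np.array([601,-36.3])-5*np.array([.904,.427])-[687,6]))
# roller in top
print(onz(t,310+287/4.9,90+283/4.9,75))
E
```

```text
[625.12275418 -25.09108377  75.5       ] [564.23402816 -54.05177773  75.5       ] 67.42520858072145 [594.67839117 -39.57143075  75.5       ] 102.95647020703616 25.437307482936205
[620.14020881 -20.26599064  76.        ]
[561.07354323 -51.74857784  76.        ]
hands tcp at release 100.83818535158194
[682.75841255   5.71412528  75.        ]
```

```bash
python3 -c "
from h import *
print(sensors.get_obs()['time']);print(bot.close_job())"
```

```text
27.0333
the job is handed in; nothing more can be done
None
```

The axle, with the roller on it, is resting in both forks of the stand, released. I handed the job in at 27 s with no verdict reported.

**What I did**
- I gripped the larger axle by its handle. The arm cannot tilt its tool, so I pressed the rod on the table edge to pivot the axle about 15° in the grip.
- I threaded it up the bore until the collar was home, with about 6 N at the wrist. I then lifted it square to the bore.
- I levelled the axle by pressing the handle flat on the table with the roller hanging past the edge. Then I lowered it into the forks until I felt contact, about 6 N net, held, let go and backed away.

**Last checks**
- After release, the pictures show the axle level and in both slots, with the roller hanging clear between the forks at the collar.
- Estimates of the distance from the handle's centre to the stand's centre gave 101 to 106 mm across the different views, against a target of 102.5 and an allowed 92.5 to 112.5.
- The handle's direction came out at 25.4°, against 25.3° for the stand.

**Disagreements and gaps**
- The top and wrist cameras differed by 2 to 4 mm in places, and the tool settled up to 2 mm off command before threading. I corrected for that from the pictures.
- I could not read the roller-on-rack contact force directly; the only guide was the wrist force, at most about 6 N.
- I felt only the total force on the stand, not each fork separately.
- I did not measure the garlic or the tin again after the start; the arm never went near them.

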